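# Stopper the open flasks from the flap-top box

### The arm

A 6-joint arm with a two-finger parallel gripper is mounted at the origin on the work surface. World frame = base frame: x ahead of the robot, y to its left, z up, the work surface at z = 0. Lengths are in m, angles in degrees, forces in N, time in s.
With the tool pointing down it reaches from about 0.4 to 0.825 m from the base axis. Payload 7 kg.
Tool frame: the origin (TCP) lies between the finger pads; the fingertips stand 22 mm ahead of it and the grasp point (between the pads) lies 3 mm ahead of it; z points along the fingers, y is the direction in which the jaws open and shut (so a half turn about z gives the same grasp; the last joint's range is limited). The gripper opens to 88 mm and grips with 3 to 60 N. Pads are 19 mm wide; open, the fingers measure 130 mm over their backs; the gripper's body (78 mm by 193 mm) begins 47 mm behind the grasp point.
Start: joints at [-58.207, 20.546, 0.682, 0, -70.136, -16.507], TCP at [0.178, -0.651, 0.249] pointing down, gripper open.
Joint ranges: [-176.03, 176.03], [-82.01, 121.73], [-58.28, 71.71], [-173.87, 95.51], [-174.79, -0.11], [-173.66, 173.66]. Speed limits (degrees/s): [136.94, 136.94, 172.46, 180, 180, 180].

### API

Orientations are given as [roll, pitch, yaw] about the fixed x, y, z axes, in that order (R = Rz(yaw) Ry(pitch) Rx(roll)).
In Python, from plant import telemetry, cams, r gives the robot as it stands.
- The arm moves only by the tool carry_out, never from a script. Its argument "commands" is one flat list of numbers, 5 for each row, row after row: the shift along the world's x, y, z as a fraction of full scale, then the turn about the world's z as a fraction of full scale, then the gripper's target within -1 to 1 (shut at 1, half-way at 0, fully open at -1). In form: [x, y, z, turn, claw, x, y, z, turn, claw, ...]. A call has 1 to 8 rows; each row shifts and turns the commanded pose from where the row before left it; what a row does not reach is not made up. Full scale, the value 1, is 0.04 m for a shift and 4 degrees for a turn. A row lasts 1/10 s, in which the tool goes at most 50 mm and 8.59 degrees, less where a joint would pass 70% of its speed; a pose out of reach is approached as far as the arm can. A call with a number of a shift or a turn outside -1 to 1 is refused whole. A call with a gripper value outside its range is refused whole. The fingers move at their own pace and stop on an object; "grip_force" is the grip in N (left out, the last holds). Time passes only in rows, so rows that do not move let the fingers close. It gives the time, the measured TCP pose, the force and the opening at its end, in the units of the state.
- telemetry.get_state(): the state, without advancing time (a new reading comes with each control period).
- cams.capture(name): name is "scene" or "top" or "wrist"; returns a dict with "frame" (480x640x3 uint8, red, green, blue), "camera_matrix" (3x3 intrinsics, pixels), "camera_from_world" (4x4, takes a point from world to camera coordinates); the wrist camera has in their place "mount" (4x4, takes a point from camera to tool coordinates, whose origin is the TCP and whose axes are the flange's). Camera axes: x right, y down, z forward; pixel columns grow to the right and rows downward; lengths in m; the calibration is good to about 2 mm. A picture is of the moment at which its call begins: read the wrist's pose just before it. There is no depth.
- r.close_job(): hands the job in, once; it reports no verdict.
The state is a dict: "time_s": time; "joints": joint angles; "qd": joint speeds; "joint_torque": joint torques, N m; "tcp_pos": TCP position; "eef_rot": TCP orientation; "contact_force": force on the tool from outside, world axes, zero at the start; "moment": the same for the moment, N m; "gripper_width": finger opening in m.
Only numpy, scipy, OpenCV 4.12 (cv2) and the standard library are available. Lean on these libraries where they do the work, as an engineer would, in place of code of your own. Each camera call takes 0.05 s, during which the arm holds its last target. There are 200 camera calls.

### The job

Close every open flask on the bench against dust with stoppers from the box: raise the box's self-closing flap, reach in for a stopper and set it fully home and straight in a flask's neck, and repeat until no flask is open. Leave the flasks standing on the bench, the spare stoppers in the box and the flap shut, and do not disturb the wash bottle, the dish or the beaker.

Things in the scene. Friction and masses are not known exactly. Their poses are not given: they have to be found in the camera images.
- box: White stopper box, fixed to the bench: 220 mm deep (x), 300 mm wide (y), front wall 66 mm high, back 112 mm high, side tops sloping between them, walls 6 mm (back wall 20 mm). Origin: centre of its underside; its x axis points from front to back, the front looks towards the robot. Inside, two level rails along y carry the stoppers by their flanges in a row.
- rack (a point): Middle of the row of stoppers: in the 29 mm wide slot between the two rails, at the height of the rails' top, 35 mm above the bench and 45 mm in front of the box's middle. Axes as the box; the four stoppers stand along its y axis, nominally at -90, -30, +30 and +90 mm (each within 5 mm).
- flap (a joint): Clear 4 mm flap over the stopper box, 228 mm from hinge to free edge, 300 mm wide, hinged on top of the back wall. 0 = shut (slopes down 13 degrees to the front), 1.64 = its stop, 9 degrees short of upright. It never stays up: let go, it sinks by its weight against a damper, from its stop in about 9 s to 1.0 rad and 15 s to shut. Lifts with 2 to 5 N; it may come to rest on the hand.
- flap_hinge (a point): Middle of the flap's hinge axis, which runs along the box's y axis: 100 mm behind the box's middle, 116 mm above the bench.
- flap_knob (a point): Centre of the orange drum knob, 26 mm diameter, 22 mm long along the hinge direction, on a stem on top of the flap, midway along it and near the free edge: 195 mm from the hinge axis along the flap and 32 mm off it, so that fingers closing on its flat ends can pinch it from above and it turns between them while the flap swings up.
- stopper0_center (a point): Blue plastic stopper, 66 mm tall, about 25 g, point half-way up its axis; z axis up along the stopper. From the bottom: tapered plug 25 mm long (19 mm diameter at the end, 25 mm at the top), flange 36 mm diameter and 5 mm thick, round grip 20 mm diameter and 36 mm tall (from 3 mm below this point to 33 mm above it). In the box the flange rests on the rails and this point is 43 mm above the bench; seated in a flask this point is 8 mm above the flask's mouth.
- stopper1_center (a point): Blue plastic stopper, 66 mm tall, about 25 g, point half-way up its axis; z axis up along the stopper. From the bottom: tapered plug 25 mm long (19 mm diameter at the end, 25 mm at the top), flange 36 mm diameter and 5 mm thick, round grip 20 mm diameter and 36 mm tall (from 3 mm below this point to 33 mm above it). In the box the flange rests on the rails and this point is 43 mm above the bench; seated in a flask this point is 8 mm above the flask's mouth.
- stopper2_center (a point): Blue plastic stopper, 66 mm tall, about 25 g, point half-way up its axis; z axis up along the stopper. From the bottom: tapered plug 25 mm long (19 mm diameter at the end, 25 mm at the top), flange 36 mm diameter and 5 mm thick, round grip 20 mm diameter and 36 mm tall (from 3 mm below this point to 33 mm above it). In the box the flange rests on the rails and this point is 43 mm above the bench; seated in a flask this point is 8 mm above the flask's mouth.
- stopper3_center (a point): Blue plastic stopper, 66 mm tall, about 25 g, point half-way up its axis; z axis up along the stopper. From the bottom: tapered plug 25 mm long (19 mm diameter at the end, 25 mm at the top), flange 36 mm diameter and 5 mm thick, round grip 20 mm diameter and 36 mm tall (from 3 mm below this point to 33 mm above it). In the box the flange rests on the rails and this point is 43 mm above the bench; seated in a flask this point is 8 mm above the flask's mouth.
- flask0_center (a point): Loose amber conical flask, 64 mm foot diameter, 105 mm tall, about 120 g, open and empty; point half-way up its axis, z axis up. May be absent.
- flask0_mouth (a point): Centre of the mouth of flask 0, level with its rim, 105 mm above its foot; neck 35 mm outside, bore 28 mm and 31 mm deep. z axis up along the flask. Absent if the flask is.
- flask1_center (a point): Loose amber conical flask, 64 mm foot diameter, 105 mm tall, about 120 g, open and empty; point half-way up its axis, z axis up. May be absent.
- flask1_mouth (a point): Centre of the mouth of flask 1, level with its rim, 105 mm above its foot; neck 35 mm outside, bore 28 mm and 31 mm deep. z axis up along the flask. Absent if the flask is.
- flask2_center (a point): Loose amber conical flask, 64 mm foot diameter, 105 mm tall, about 120 g, open and empty; point half-way up its axis, z axis up. May be absent.
- flask2_mouth (a point): Centre of the mouth of flask 2, level with its rim, 105 mm above its foot; neck 35 mm outside, bore 28 mm and 31 mm deep. z axis up along the flask. Absent if the flask is.
- flask3_center (a point): Loose amber conical flask, 64 mm foot diameter, 105 mm tall, about 120 g, open and empty; point half-way up its axis, z axis up. May be absent.
- flask3_mouth (a point): Centre of the mouth of flask 3, level with its rim, 105 mm above its foot; neck 35 mm outside, bore 28 mm and 31 mm deep. z axis up along the flask. Absent if the flask is.
- wash_bottle_center (a point): White wash bottle with a blue spout, 60 mm diameter, body 128 mm tall, spout to 168 mm; point half-way up the body. Bystander.
- dish_center (a point): Closed glass culture dish lying flat, 95 mm diameter, 18 mm tall; its middle. Bystander.
- beaker_center (a point): Glass beaker, 66 mm rim diameter, 85 mm tall; point half-way up. Bystander.
Things that resemble listed ones, but are neither listed nor needed, are in the scene too. Leave any green or pink look-alike of the part that bears flask3_center alone.

How it is judged:
By the outcome, as a careful person would: the job done as asked, in the order asked, and still so for the second after the job is handed in, with the robot touching nothing.
Of flask0, flask1, flask2, flask3 only 3 to 4 are there at a start; the rules pass over those that are not, and their reading is None.
At some moment in a run one of flask0, flask1, flask2, flask3 may be knocked a few centimetres aside while the robot is not near it.
It also fails if it takes over 210 s, if anything falls off the work surface, if the arm or the gripper's body presses on something with over 40 N, if the wrist force passes 120 N, or if a joint passes its speed limit or range.

## Working session

There is one attempt and no reset: what is moved stays moved. The work goes in short steps, Python scripts to look and compute and a tool call to move; the robot and the scene stay as the last step left them, time stands still between calls to the robot, and variables do not carry over. Pictures are saved under pics/ and viewed, about 12 in all and at most 16, crops included, and the job is handed in when it is done.

Besides the shell and the picture viewer there is one more tool, called after "Request:" by a JSON object that holds its "name" and its "arguments", one argument or row to a line. carry_out: Moves the arm, as the interface text tells. Shift numbers are shares of 0.04 m and turn numbers shares of 4 degrees, none past 1 either way. Its arguments: {"type":"object","properties":{"commands":{"type":"array"},"grip_force":{"type":"number"}},"required":["commands"]}

```bash
ls; mkdir -p pics; python3 - <<'E'
from plant import telemetry, cams, r
import cv2,numpy as np
print(telemetry.get_state())
for n in ("scene","top"):
    c=cams.capture(n); cv2.imwrite(f"pics/{n}0.png",c["frame"][:,:,::-1]); np.savez(f"pics/{n}0.npz",**c)
    print(n,c["camera_matrix"].tolist(),np.round(c["camera_from_world"],4).tolist())
E
```

```text
pics
{'time_s': 0.0, 'joints': array([-5.82070050e+01,  2.05922586e+01,  6.34802066e-01, -2.04517943e-02,
       -7.01354399e+01, -1.65051500e+01]), 'qd': array([ 0.08115115,  0.00122913, -0.00884697, -0.0060638 , -0.06066152,
        0.03074093]), 'joint_torque': array([-1.43106317e-03, -5.82722855e+01,  2.93056816e+01,  6.99755833e+00,
        6.80639219e-03, -8.02030740e-05]), 'tcp_pos': array([ 0.17782146, -0.65069726,  0.24762013]), 'eef_rot': array([ 1.79905469e+02, -7.96085185e-03, -1.64719114e+02]), 'contact_force': array([-0.17457533,  0.26127534,  0.38072656]), 'moment': array([ 0.05752444, -0.00770336, -0.0395102 ]), 'gripper_width': 0.08792522809090117}
scene [[434.85211110961046, 0.0, 323.63840412435417], [0.0, 434.85211110961046, 241.9366740092472], [0.0, 0.0, 1.0]] [[-0.6736, 0.7391, 0.0014, 0.4345], [0.3992, 0.3654, -0.8409, -0.1475], [-0.622, -0.5658, -0.5412, 1.4841], [0.0, 0.0, 0.0, 1.0]]
top [[443.33294819383786, 0.0, 321.39898898468255], [0.0, 443.33294819383786, 246.97565046735923], [0.0, 0.0, 1.0]] [[0.0171, -0.9995, -0.0252, -0.02], [-0.9959, -0.0148, -0.0898, 0.6145], [0.0893, 0.0266, -0.9956, 0.8798], [0.0, 0.0, 0.0, 1.0]]
```

View pics/scene0.png

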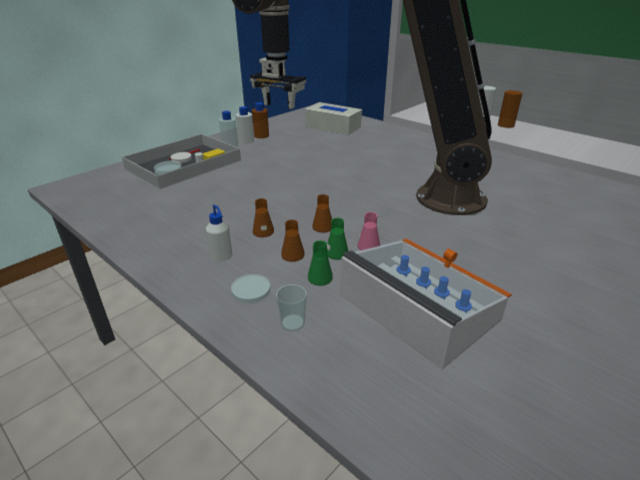

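View pics/top0.png

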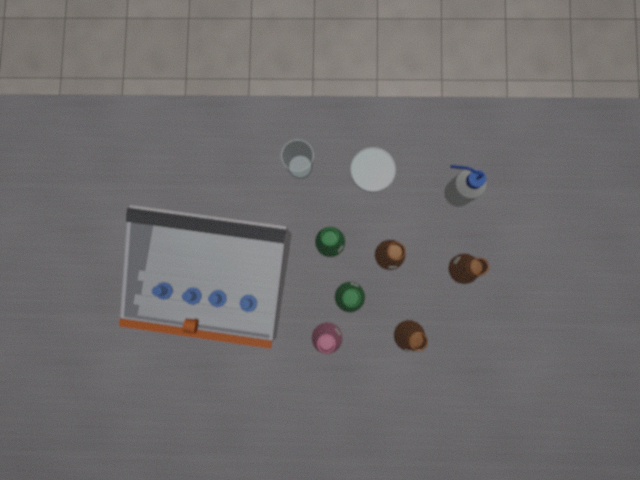

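```bash
cat > h.py <<'E'
import numpy as np,cv2
def cam(c): return c["camera_matrix"],c["camera_from_world"]
def ray(K,T,uv):
    R=T[:3,:3];o=-R.T@T[:3,3]
    return o,R.T@np.linalg.solve(K,[uv[0],uv[1],1])
def cast(K,T,uv,z):
    o,d=ray(K,T,uv); return o+d*(z-o[2])/d[2]
def proj(K,T,p):
    q=K@(T[:3,:3]@np.asarray(p)+T[:3,3]); return q[:2]/q[2]
def wristT(c,s):
    from scipy.spatial.transform import Rotation as Ro
    W=np.eye(4);W[:3,:3]=Ro.from_euler("xyz",s["eef_rot"],degrees=True).as_matrix();W[:3,3]=s["tcp_pos"]
    return np.linalg.inv(W@c["mount"])
def blobs(img,lo,hi,amin=30):
    h=cv2.cvtColor(img,cv2.COLOR_RGB2HSV); m=cv2.inRange(h,lo,hi)
    n,l,st,ce=cv2.connectedComponentsWithStats(m)
    return [(st[i],ce[i],l==i) for i in range(1,n) if st[i][4]>=amin]
E
python3 - <<'E'
from h import *
for n in("top","scene"):
    c=dict(np.load(f"pics/{n}0.npz"));K,T=cam(c);print(n,"cam pos",-T[:3,:3].T@T[:3,3])
    for nm,lo,hi in(("orange/amber",(3,150,50),(18,255,255)),("blue",(100,110,80),(125,255,255))):
        for s,ce,m in blobs(c["frame"],lo,hi): print(nm,s.tolist(),ce.round(1),cast(K,T,ce,.105 if nm[0]=="o" else .06).round(3), cv2.minAreaRect(np.argwhere(m)[:,::-1].astype(np.int32)))
c=cv2.imread("pics/top0.png"); cv2.imwrite("pics/crop1.png",cv2.resize(c[200:360,110:510],None,fx=2,fy=2,interpolation=2))
E
```

```text
top cam pos [ 0.53371705 -0.03430843  0.93057759]
orange/amber [120, 319, 151, 28, 1059] [193.4 331.9] [0.446 0.222 0.105] ((195.63560485839844, 328.192138671875), (152.04257202148438, 16.315181732177734), 8.392925262451172)
blue [451, 166, 35, 22, 280] [474.  176.7] [ 0.756 -0.311  0.06 ] ((469.5208740234375, 171.8531494140625), (34.89655303955078, 17.068965911865234), 43.602821350097656)
blue [153, 283, 19, 16, 194] [162.4 290.5] [0.521 0.301 0.06 ] ((162.50001525878906, 290.5000305175781), (15.55634880065918, 15.55634880065918), 45.0)
blue [183, 289, 17, 15, 179] [191.5 295.7] [0.512 0.243 0.06 ] ((192.0, 296.0), (14.142135620117188, 15.55634880065918), 45.0)
blue [209, 291, 17, 15, 171] [217.  298.1] [0.508 0.192 0.06 ] ((217.25001525878906, 298.25), (13.435027122497559, 14.142135620117188), 45.0)
blue [241, 296, 15, 15, 160] [247.7 302.9] [0.5   0.131 0.06 ] ((248.0, 303.0), (14.0, 14.0), 90.0)
scene cam pos [1.27474661 0.57255534 0.67851711]
orange/amber [499, 91, 23, 36, 566] [509.5 108.1] [-0.827 -0.165  0.105] ((509.6293640136719, 108.41764831542969), (16.161319732666016, 36
[... 1411 characters left out ...]
0)
blue [209, 205, 13, 19, 157] [215.2 215.4] [ 0.671 -0.402  0.06 ] ((215.0, 214.0), (18.0, 12.0), 90.0)
blue [397, 255, 14, 21, 176] [403.8 265.4] [0.51 0.14 0.06] ((404.97442626953125, 264.94525146484375), (13.584285736083984, 18.881301879882812), 19.98310661315918)
blue [416, 267, 15, 21, 189] [423.8 277.6] [0.52  0.202 0.06 ] ((425.1804504394531, 276.7756042480469), (13.968606948852539, 19.276676177978516), 24.77513885498047)
blue [434, 277, 16, 22, 208] [442.1 287.6] [0.524 0.252 0.06 ] ((443.6365051269531, 286.8706970214844), (14.876565933227539, 19.905263900756836), 24.775142669677734)
blue [456, 290, 16, 22, 226] [464.1 301. ] [0.533 0.311 0.06 ] ((463.5, 300.5), (21.0, 15.0), 90.0)
```

View pics/crop1.png

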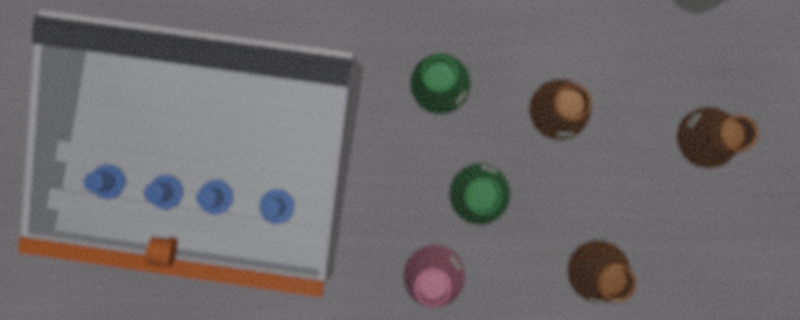

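```bash
python3 - <<'E'
from h import *
from plant import cams,telemetry
c=dict(np.load("pics/top0.npz"));K,T=cam(c);d=dict(np.load("pics/scene0.npz"));K2,T2=cam(d)
def q(name,uv,z): p=cast(K,T,uv,z);print(name,p.round(4),"scene px",proj(K2,T2,p).round(1))
for n,uv in(("A",(395,251.5)),("B",(480,266.5)),("C",(418,341))): q(n,uv,.105)
q("knob",(190.5,325.5),.103)
for uv in((162,290.5),(191.5,295.7),(217,298.1),(247.7,302.9)): q("st",uv,.06)
for n,uv,z in(("frontL",(120,323),.067),("frontR",(272,346),.067),("backL",(128,207),.112),("backR",(286,229),.112)): q(n,uv,z)
w=cams.capture("wrist");print(np.round(w["mount"],4).tolist(),w["camera_matrix"].tolist())
E
```

```text
A [ 0.6014 -0.1494  0.105 ] scene px [292.7 222.7]
B [ 0.5759 -0.3058  0.105 ] scene px [260.9 200.8]
C [ 0.4381 -0.1916  0.105 ] scene px [322.9 196.9]
knob [0.4578 0.2287 0.103 ] scene px [450.3 255.7]
st [0.521 0.302 0.06 ] scene px [463.1 296.6]
st [0.5118 0.2429 0.06  ] scene px [441.3 283.5]
st [0.508  0.1923 0.06  ] scene px [422.9 273.7]
st [0.4998 0.1314 0.06  ] scene px [403.2 262.1]
frontL [0.4567 0.3788 0.067 ] scene px [510.  295.4]
frontR [0.4186 0.0805 0.067 ] scene px [404.4 239.1]
backL [0.6776 0.3546 0.112 ] scene px [454.  327.9]
backR [0.6398 0.0542 0.112 ] scene px [342.7 256.6]
[[0.0015, -0.9638, -0.2667, 0.0735], [1.0, 0.0015, 0.0002, -0.0002], [0.0002, -0.2667, 0.9638, -0.1367], [0.0, 0.0, 0.0, 1.0]] [[409.4165287274058, 0.0, 323.1842219675258], [0.0, 409.4165287274058, 238.70635412302698], [0.0, 0.0, 1.0]]
```

Request:
{"name": "carry_out", "arguments": {
  "commands": [0.8, 0.9, 0, -1, -1, 0.8, 0.9, 0, -1, -1, 0.8, 0.9, 0, -1, -1, 0.8, 0.9, 0, -1, -1, 0.8, 0.9, 0, -1, -1, 0.8, 0.9, 0, -0.6, -1, 0.8, 0.9, 0, 0, -1, 0.8, 0.9, 0, 0, -1],
  "grip_force": 20
}}

```text
time_s: 0.95
tcp_pos: [0.4349, -0.3613, 0.2486]
eef_rot: [180.0, 0.0, 172.9]
contact_force: [1.4, -0.3, 0.4]
gripper_width: 0.0878
```

Request:
{"name": "carry_out", "arguments": {
  "commands": [0.2, 1, 0, 0, -1, 0.2, 1, 0, 0, -1, 0, 1, 0, 0, -1, 0, 1, 0, 0, -1, 0, 0, 0, 0, -1, 0, 0, 0, 0, -1]
}}

```text
time_s: 1.55
tcp_pos: [0.4501, -0.2022, 0.2488]
eef_rot: [180.0, 0.0, 173.0]
contact_force: [-0.7, -0.3, 0.1]
gripper_width: 0.0874
```

```bash
cat > flasks.py <<'E'
# amber blobs in the wrist view -> saved picture
import sys
from h import *
from plant import cams,telemetry
s=telemetry.get_state(); w=cams.capture("wrist"); T=wristT(w,s); K=w["camera_matrix"]
n=sys.argv[1]; cv2.imwrite(f"pics/{n}.png",w["frame"][:,:,::-1]); np.savez(f"pics/{n}.npz",K=K,T=T,frame=w["frame"])
print(s["tcp_pos"],s["eef_rot"])
for nm,p in (("A",(.6014,-.1494,.105)),("B",(.5759,-.3058,.105)),("C",(.4381,-.1916,.105))): print(nm,proj(K,T,p).round(1))
E
python3 flasks.py w1
```

```text
[ 0.45010523 -0.20224621  0.24882249] [1.79999709e+02 3.06822307e-02 1.73030682e+02]
A [412.2 406.2]
B [214.2 399.1]
C [337.4 214.4]
```

View pics/w1.png

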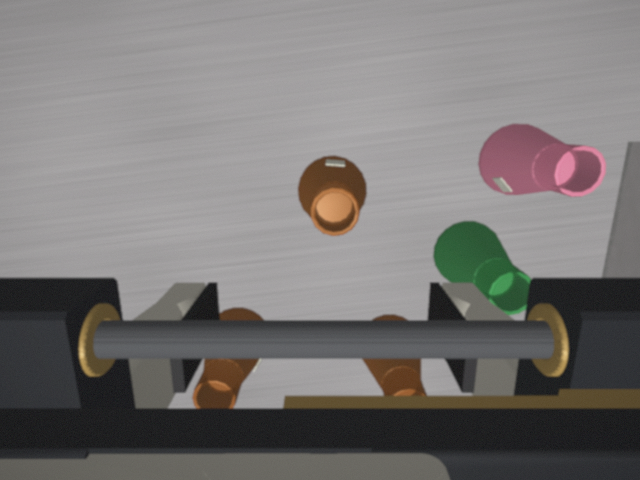

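Request:
{"name": "carry_out", "arguments": {
  "commands": [0, 1, 0, 0, -1, 0, 1, 0, 0, -1, 0, 1, 0, 0, -1, 0, 1, 0, 0, -1, 0, 1, 0, 0, -1, 0, 1, 0, 0, -1, 0, 1, 0, 0, -1, 0, 1, 0, 0, -1]
}}

```text
time_s: 2.4
tcp_pos: [0.4503, 0.1175, 0.2486]
eef_rot: [-180.0, 0.0, 172.8]
contact_force: [1.5, -0.7, 0.7]
gripper_width: 0.0876
```

Request:
{"name": "carry_out", "arguments": {
  "commands": [0, 1, 0, 0, -1, 0, 1, 0, 0, -1, 0.25, 0.7, 0, 0, -0.3, 0, 0, 0, 0, -0.3, 0, 0, 0, 0, -0.3]
}}

```text
time_s: 2.9
tcp_pos: [0.4605, 0.2245, 0.2478]
eef_rot: [-179.9, -0.1, 172.8]
contact_force: [-1.4, -0.7, -0.8]
gripper_width: 0.069
```

```bash
python3 flasks.py w2; python3 - <<'E'
from h import *
f=np.load("pics/w2.npz");K,T=f["K"],f["T"]
for s,ce,m in blobs(f["frame"],(3,150,50),(18,255,255)): print(s,ce,cast(K,T,ce,.103).round(4))
f=np.load("pics/w1.npz");print("C",cast(f["K"],f["T"],(335,212),.105),"B",cast(f["K"],f["T"],(217,392),.105))
E
```

```text
[0.46048921 0.22447926 0.24777967] [-1.79918638e+02 -5.82208441e-02  1.72841143e+02]
A [-102.7  450.3]
B [-296.4  443.9]
C [-247.6  271.6]
[ 136  184  386   20 7303] [327.76804053 193.95659318] [0.4333 0.23   0.103 ]
[314 211  31  33 968] [328.86157025 227.02995868] [0.4568 0.228  0.103 ]
C [ 0.43622714 -0.19305632  0.105     ] B [ 0.56970879 -0.30235421  0.105     ]
```

View pics/w2.png

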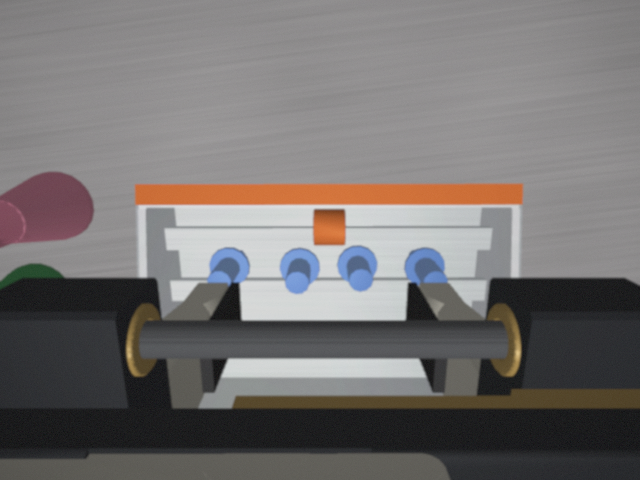

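Request:
{"name": "carry_out", "arguments": {
  "commands": [-0.05, 0.05, -1, 0, -0.3, -0.05, 0.05, -1, 0, -0.3, 0, 0, -0.8, 0, -0.3, 0, 0, -0.75, 0, -0.3, 0, 0, 0, 0, 0.7, 0, 0, 0, 0, 1, 0, 0, 0, 0, 1, 0, 0, 0, 0, 1],
  "grip_force": 15
}}

```text
time_s: 3.75
tcp_pos: [0.4568, 0.2294, 0.1083]
eef_rot: [179.9, 0.1, 172.9]
contact_force: [0.3, 0.1, 0.2]
gripper_width: 0.0303
```

```bash
python3 - <<'E'
import numpy as np
R=.1976
ph=np.radians(np.concatenate([np.linspace(-3.8,84.2,12)]))
x=-R*np.cos(ph);z=R*np.sin(ph)
for a,b in zip(np.diff(x),np.diff(z)): print(f"{a*.992/.04:.2f}, {-a*.125/.04:.2f}, {b/.04:.2f}, 0, 1,")
E
```

```text
0.00, -0.00, 0.69, 0, 1,
0.10, -0.01, 0.68, 0, 1,
0.19, -0.02, 0.66, 0, 1,
0.28, -0.04, 0.63, 0, 1,
0.36, -0.05, 0.58, 0, 1,
0.44, -0.06, 0.53, 0, 1,
0.51, -0.06, 0.46, 0, 1,
0.57, -0.07, 0.38, 0, 1,
0.62, -0.08, 0.30, 0, 1,
0.65, -0.08, 0.21, 0, 1,
0.67, -0.08, 0.12, 0, 1,
```

Still closing; wait and then lift along the arc.

Request:
{"name": "carry_out", "arguments": {
  "commands": [0, 0, -0.05, 0, 1, 0, 0, 0, 0, 1, 0, 0, 0, 0, 1, 0, 0, 0, 0, 1]
}}

```text
time_s: 4.15
tcp_pos: [0.4565, 0.2289, 0.1058]
eef_rot: [180.0, 0.1, 172.9]
contact_force: [-0.2, -2.3, 6.6]
gripper_width: 0.0221
```

Request:
{"name": "carry_out", "arguments": {
  "commands": [0, 0, 0.35, 0, 1, 0, 0, 0.35, 0, 1, 0.1, -0.01, 0.68, 0, 1, 0.19, -0.02, 0.66, 0, 1, 0, 0, 0, 0, 1]
}}

```text
time_s: 4.65
tcp_pos: [0.4677, 0.2274, 0.1888]
eef_rot: [180.0, 0.0, 172.9]
contact_force: [-4.6, -1.6, 1.0]
gripper_width: 0.022
```

Request:
{"name": "carry_out", "arguments": {
  "commands": [0.28, -0.04, 0.63, 0, 1, 0.36, -0.05, 0.58, 0, 1, 0.44, -0.06, 0.53, 0, 1, 0.51, -0.06, 0.46, 0, 1, 0.57, -0.07, 0.38, 0, 1, 0.62, -0.08, 0.3, 0, 1, 0.65, -0.08, 0.21, 0, 1, 0, 0, 0, 0, 1]
}}

```text
time_s: 5.45
tcp_pos: [0.6071, 0.2101, 0.3114]
eef_rot: [180.0, 0.1, 172.9]
contact_force: [-1.9, 0.3, 7.5]
gripper_width: 0.0218
```

```bash
python3 - <<'E'
from plant import cams
import cv2
c=cams.capture("scene");cv2.imwrite("pics/s2.png",cv2.resize(c["frame"][:,:,::-1][100:400,200:600],None,fx=2,fy=2))
E
```

```text
(no output)
```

View pics/s2.png

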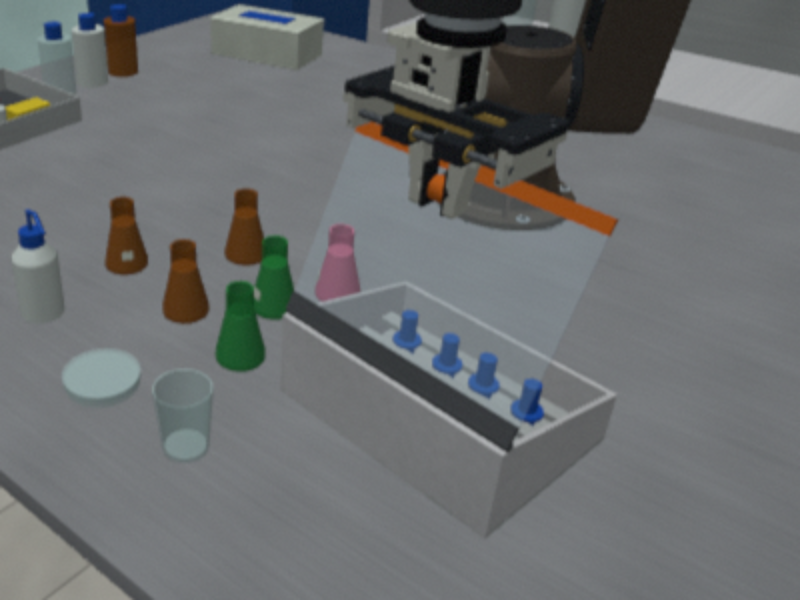

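Request:
{"name": "carry_out", "arguments": {
  "commands": [0.67, -0.08, 0.12, 0, 1, 0, 0, 0, 0, 0, 0, 0, 0, 0, 0, 0, 0, 1, 0, 0, 0, 0, 1, 0, 0, -0.85, -0.46, 0.1, 0, 0, -0.85, -0.46, 0, 0, 0]
}}

```text
time_s: 6.2
tcp_pos: [0.5629, 0.1703, 0.3993]
eef_rot: [179.9, 0.1, 172.9]
contact_force: [0.3, -0.4, 0.7]
gripper_width: 0.0438
```

Request:
{"name": "carry_out", "arguments": {
  "commands": [-0.85, -0.46, 0, 0, 0, -0.85, -0.46, 0, 0, 0, 0, 0, -1, 0, 0, 0, 0, -1, 0, 0, 0, 0, -1, 0, 0, 0, 0, -1, 0, 0, 0, 0, -1, 0, 0, 0, 0, 0, 0, 0]
}}

```text
time_s: 7.0
tcp_pos: [0.4919, 0.1317, 0.194]
eef_rot: [-179.7, -0.4, 172.8]
contact_force: [-0.4, 0.3, 0.1]
gripper_width: 0.0441
```

```bash
python3 flasks.py w3; python3 - <<'E'
from h import *
f=np.load("pics/w3.npz");K,T=f["K"],f["T"]
for s,ce,m in blobs(f["frame"],(100,110,60),(125,255,255)): print(s,ce.round(1),cast(K,T,ce,.05).round(4))
for x,y in((.4977,.1336),):print(proj(K,T,(x,y,.0375)),proj(K,T,(x,y,.076)))
E
```

```text
[0.49187723 0.13165224 0.19398477] [-179.72471832   -0.40417876  172.84889794]
A [-69.  459.8]
B [-305.9  451.4]
C [-244.3  234.2]
[ 461  213   60   51 2182] [488.9 238.1] [0.5089 0.2465 0.05  ]
[ 307  215   46   50 1771] [329.5 238.5] [0.4955 0.1342 0.05  ]
[ 391  215   51   52 1917] [416.4 240.4] [0.5044 0.1954 0.05  ]
[ 536  215   78   51 2615] [573.  240.7] [0.5181 0.3056 0.05  ]
[328.85299424 237.09194613] [329.33341632 252.23939493]
```

View pics/w3.png

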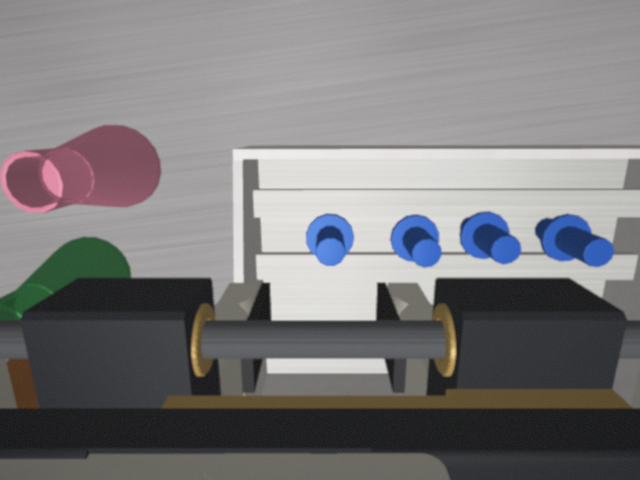

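Request:
{"name": "carry_out", "arguments": {
  "commands": [0.15, 0.06, -1, 0, 0, 0, 0, -1, 0, 0, 0, 0, -0.75, 0, 0, 0, 0, -0.42, 0, 0, 0, 0, 0, 0, 1, 0, 0, 0, 0, 1, 0, 0, 0, 0, 1, 0, 0, 0, 0, 1],
  "grip_force": 12
}}

```text
time_s: 7.85
tcp_pos: [0.5026, 0.1365, 0.0737]
eef_rot: [179.9, 0.2, 172.9]
contact_force: [-0.3, 0.5, 6.2]
gripper_width: 0.0195
```

Request:
{"name": "carry_out", "arguments": {
  "commands": [0, 0, 0, 0, 1, 0, 0, 0, 0, 1, 0, 0, 0.5, 0, 1, 0, 0, 1, 0, 1, 0, 0, 1, 0, 1, 0, 0, 1, 0, 1]
}}

```text
time_s: 8.45
tcp_pos: [0.5014, 0.1355, 0.2141]
eef_rot: [180.0, 0.0, 172.9]
contact_force: [0.8, 1.1, -0.7]
gripper_width: 0.0198
```

Request:
{"name": "carry_out", "arguments": {
  "commands": [-0.1, -1, 0.2, 0, 1, -0.2, -1, 0.2, 0, 1, -0.2, -1, 0, 0, 1, -0.2, -1, 0, 0, 1, -0.2, -1, 0, 0, 1, -0.2, -1, 0, 0, 1, -0.2, -1, 0, 0, 1, 0, -1, 0, 0, 1]
}}

```text
time_s: 9.25
tcp_pos: [0.4485, -0.1858, 0.229]
eef_rot: [180.0, 0.1, 172.9]
contact_force: [1.1, 0.6, -0.0]
gripper_width: 0.0198
```

Request:
{"name": "carry_out", "arguments": {
  "commands": [0, -0.3, 0, 0, 1, 0, 0, 0, 0, 1, 0, 0, 0, 0, 1]
}}

```text
time_s: 9.55
tcp_pos: [0.4495, -0.1961, 0.228]
eef_rot: [180.0, 0.0, 172.8]
contact_force: [-1.1, -0.5, -0.4]
gripper_width: 0.0197
```

```bash
python3 flasks.py w4
```

```text
[ 0.44945601 -0.19612726  0.22803412] [1.79985965e+02 2.44616575e-02 1.72833261e+02]
A [410.5 425.8]
B [199.9 419. ]
C [329.1 223.1]
```

View pics/w4.png

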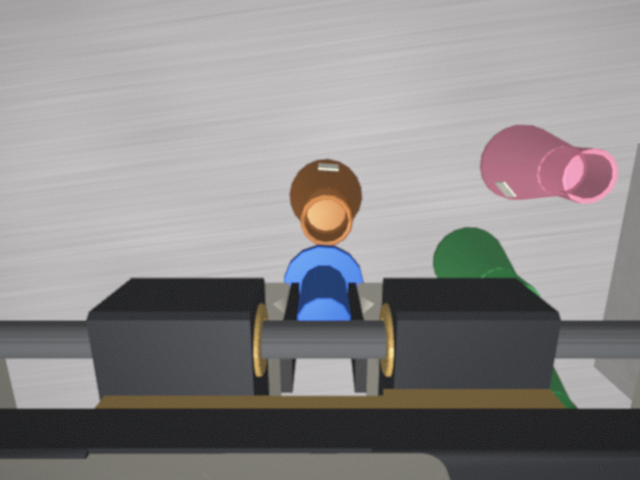

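```bash
cat > meas.py <<'E'
# flange circle in hand and mouth circle near a guess, from a saved wrist picture
import sys
from h import *
def circ(P):
    A=np.c_[2*P,np.ones(len(P))];s=np.linalg.lstsq(A,(P**2).sum(1),rcond=None)[0];return s[:2],np.sqrt(s[2]+s[:2]@s[:2])
def robust(P):
    for _ in range(6):
        c,r=circ(P);e=abs(np.hypot(*(P-c).T)-r);P=P[e<max(.0008,1.5*np.median(e))]
    return c,r,len(P)
def flange(f,tcpz,off=.0307):
    K,T=f["K"],f["T"];zt=tcpz-off-.003
    b=max(blobs(f["frame"],(100,110,60),(125,255,255)),key=lambda b:b[2][230:300,270:380].sum())[2].astype(np.uint8)
    cs=max(cv2.findContours(b,0,cv2.CHAIN_APPROX_NONE)[0],key=len)[:,0]
    cs=cs[(cs[:,1]<277)&(cs[:,1]<cs[:,1].min()+28)]
    return robust(np.array([cast(K,T,p,zt)[:2] for p in cs]))
def mouth(f,g,z=.105):
    K,T=f["K"],f["T"];u,v=proj(K,T,(*g,z)); h=cv2.cvtColor(f["frame"],cv2.COLOR_RGB2HSV)
    m=cv2.inRange(h,(3,120,120),(20,255,255))
    yy,xx=np.mgrid[:480,:640]; m[np.hypot(xx-u,yy-v)>42]=0
    n,l,st,ce=cv2.connectedComponentsWithStats(m);i=1+np.argmax(st[1:,4])
    cs=cv2.convexHull(np.argwhere(l==i)[:,::-1].astype(np.int32))[:,0]
    P=np.array([cast(K,T,p,z)[:2] for p in cs])
    return (*robust(P),st[i],cv2.minEnclosingCircle(P.astype(np.float32)*1000))
if __name__=="__main__":
    f=np.load(f"pics/{sys.argv[1]}.npz");tz=float(sys.argv[2]);g=[float(x) for x in sys.argv[3:5]]
    if tz>0: print("flange",flange(f,tz))
    print("mouth",mouth(f,g))
E
python3 meas.py w4 .228 .4365 -.193
```

```text
flange (array([ 0.44349162, -0.19616982]), np.float64(0.01704086955030697), 89)
mouth (array([ 0.4334578 , -0.19634156]), np.float64(0.020059816373553717), 16, array([ 291,  187,   62,   58, 1876], dtype=int32), ((432.5866394042969, -197.06655883789062), 21.467819213867188))
```

```bash
python3 - <<'E'
from h import *
f=np.load("pics/w4.npz");K,T=f["K"],f["T"]
h=cv2.cvtColor(f["frame"],cv2.COLOR_RGB2HSV)
print("col",h[180:250:3,326].tolist());print("row",h[219,290:365:4].tolist())
print(cast(K,T,(326.5,219),.105))
E
```

```text
col [[14, 155, 105], [14, 153, 107], [14, 153, 110], [13, 159, 122], [14, 156, 126], [13, 156, 180], [13, 150, 214], [15, 126, 228], [15, 125, 231], [16, 123, 232], [16, 119, 233], [15, 119, 233], [15, 120, 233], [15, 123, 232], [16, 123, 232], [15, 124, 231], [15, 124, 230], [14, 148, 145], [13, 164, 106], [13, 153, 102], [14, 154, 109], [13, 136, 197], [113, 142, 133], [109, 149, 238]]
row [[165, 3, 190], [160, 4, 193], [9, 26, 166], [13, 155, 193], [13, 154, 134], [16, 110, 238], [17, 110, 238], [16, 114, 237], [16, 117, 235], [15, 123, 232], [15, 126, 229], [15, 131, 227], [14, 136, 223], [13, 144, 209], [13, 163, 125], [13, 148, 197], [5, 16, 180], [150, 1, 194], [158, 5, 194]]
[ 0.43515219 -0.19294374  0.105     ]
```

```bash
sed -i 's/(3,120,120)/(3,90,160)/' meas.py; sed -i "s/    n,l,st,ce=cv2.connectedComponentsWithStats(m);i=1/    m=cv2.morphologyEx(m,cv2.MORPH_CLOSE,np.ones((9,9)));n,l,st,ce=cv2.connectedComponentsWithStats(m);i=1/" meas.py; python3 meas.py w4 .228 .4355 -.193;python3 meas.py w1 0 .4355 -.193
```

```text
flange (array([ 0.44349162, -0.19616982]), np.float64(0.01704086955030697), 89)
mouth (array([ 0.43587905, -0.19341615]), np.float64(0.016846216004605945), 30, array([ 300,  195,   53,   50, 1864], dtype=int32), ((435.9946594238281, -193.53213500976562), 17.141551971435547))
mouth (array([ 0.43622209, -0.19352217]), np.float64(0.016522502400744977), 28, array([ 312,  189,   46,   47, 1545], dtype=int32), ((436.1168518066406, -193.3162078857422), 16.795867919921875))
```

Request:
{"name": "carry_out", "arguments": {
  "commands": [-0.2, 0.07, -0.3, 0, 1, 0, 0, -0.4, 0, 1, 0, 0, -0.5, 0, 1, 0, 0, 0, 0, 1, 0, 0, 0, 0, 1]
}}

```text
time_s: 10.1
tcp_pos: [0.4418, -0.1928, 0.1802]
eef_rot: [-180.0, -0.0, 173.0]
contact_force: [0.7, -1.0, -0.1]
gripper_width: 0.0197
```

Request:
{"name": "carry_out", "arguments": {
  "commands": [0, 0, -0.25, 0, 1, 0, 0, -0.25, 0, 1, 0, 0, -0.2, 0, 1, 0, 0, 0, 0, 1]
}}

```text
time_s: 10.5
tcp_pos: [0.4407, -0.1934, 0.1504]
eef_rot: [-180.0, -0.1, 172.9]
contact_force: [-0.6, 1.1, -0.2]
gripper_width: 0.0199
```

Request:
{"name": "carry_out", "arguments": {
  "commands": [0, 0, -0.1, 0, 1, 0, 0, -0.1, 0, 1, 0, 0, 0, 0, 1, 0, 0, 0, 0, 1]
}}

```text
time_s: 10.9
tcp_pos: [0.4416, -0.1935, 0.1438]
eef_rot: [180.0, 0.0, 172.9]
contact_force: [0.3, 0.2, -0.2]
gripper_width: 0.0195
```

Request:
{"name": "carry_out", "arguments": {
  "commands": [0, 0, -0.08, 0, 1, 0, 0, 0, 0, 1, 0, 0, 0, 0, 1]
}}

```text
time_s: 11.2
tcp_pos: [0.4425, -0.1937, 0.1417]
eef_rot: [-180.0, 0.1, 172.9]
contact_force: [-1.3, 0.4, 8.5]
gripper_width: 0.0194
```

Request:
{"name": "carry_out", "arguments": {
  "commands": [0, 0, 0, 0, 0.3, 0, 0, 0, 0, 0, 0, 0, 0, 0, 0, 0, 0, 0.5, 0, 0, 0, 0, 1, 0, 0, 0.1, 0.5, 0.6, 0, 0, 0.1, 1, 0, 0, 0]
}}

```text
time_s: 11.9
tcp_pos: [0.4515, -0.1342, 0.2279]
eef_rot: [180.0, 0.3, 172.7]
contact_force: [0.6, 0.5, -0.4]
gripper_width: 0.0436
```

```bash
cat > look.py <<'E'
# scene crop (viewing) + amber/blue mouths in top view
import sys
from h import *
from plant import cams
c=cams.capture("scene");f=c["frame"];cv2.imwrite(f"pics/{sys.argv[1]}.png",cv2.resize(f[:,:,::-1][100:400,180:580],None,fx=2,fy=2))
for s,ce,m in blobs(f,(3,150,50),(18,255,255),200): print("scene amber",s.tolist(),ce.round(1))
c=cams.capture("top");cv2.imwrite(f"pics/{sys.argv[1]}t.png",c["frame"][:,:,::-1]);K,T=cam(c)
for s,ce,m in blobs(c["frame"],(100,110,60),(125,255,255),60): print("top blue",s.tolist(),ce.round(1),cast(K,T,ce,.05).round(4),cast(K,T,ce,.13).round(4))
for s,ce,m in blobs(c["frame"],(3,90,30),(20,255,255),150): print("top amber",s.tolist(),ce.round(1),cast(K,T,ce,.04).round(4))
E
python3 look.py s3
```

```text
scene amber [252, 109, 16, 29, 366] [260.2 123.4]
scene amber [393, 169, 127, 56, 1200] [455.1 197.2]
scene amber [253, 199, 20, 38, 483] [261.8 219.1]
scene amber [313, 199, 18, 33, 435] [322.1 216.8]
scene amber [282, 220, 22, 41, 614] [291.9 242.7]
scene amber [0, 247, 68, 39, 745] [ 30.7 266. ]
top blue [451, 166, 35, 22, 291] [473.9 177.2] [ 0.7579 -0.3144  0.05  ] [ 0.7375 -0.2889  0.13  ]
top blue [153, 287, 19, 11, 87] [160.5 292.3] [0.5172 0.3088 0.05  ] [0.5187 0.2776 0.13  ]
top blue [183, 289, 17, 14, 170] [191.5 295.3] [0.5124 0.2461 0.05  ] [0.5143 0.2206 0.13  ]
top blue [209, 291, 16, 15, 167] [216.9 298.1] [0.5078 0.195  0.05  ] [0.5101 0.1742 0.13  ]
top amber [376, 241, 29, 27, 613] [389.9 253.5] [ 0.6026 -0.1483  0.04  ]
top amber [450, 255, 39, 28, 751] [468.  268.2] [ 0.5754 -0.3035  0.04  ]
top amber [152, 268, 20, 26, 341] [162.  278.4] [0.545 0.311 0.04 ]
top amber [58, 286, 201, 37, 1937] [157.1 303.8] [0.4939 0.3184 0.04  ]
```

View pics/s3.png

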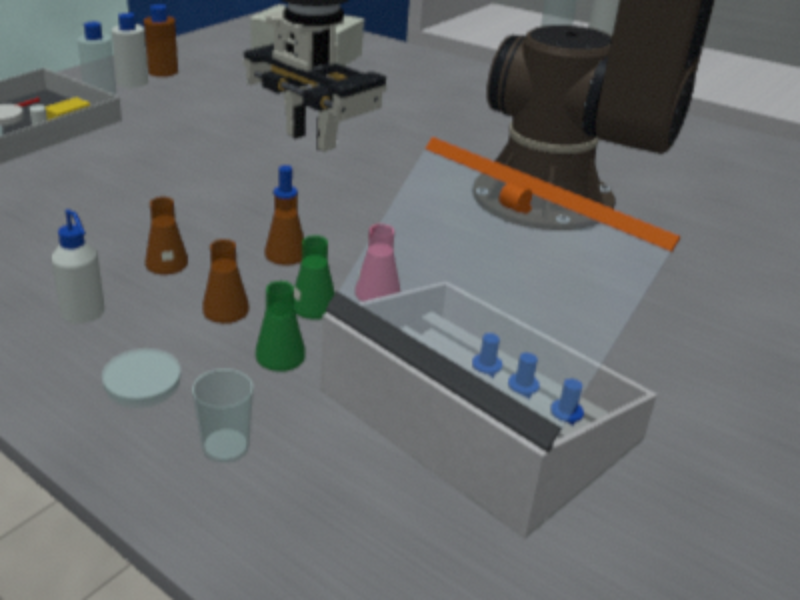

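Request:
{"name": "carry_out", "arguments": {
  "commands": [0, 0, 0, 0, 0, 0, 0, 0, 0, 0, 0, 0, 0, 0, 0, 0, 0, 0, 0, 0, 0, 0, 0, 0, 0, 0, 0, 0, 0, 0, 0, 0, 0, 0, 0, 0, 0, 0, 0, 0]
}}

```text
time_s: 12.8
tcp_pos: [0.4495, -0.1336, 0.2245]
eef_rot: [180.0, -0.0, 172.9]
contact_force: [-0.1, 0.7, 0.8]
gripper_width: 0.0436
```

Request:
{"name": "carry_out", "arguments": {
  "commands": [0, 0, 0, 0, 0, 0, 0, 0, 0, 0, 0, 0, 0, 0, 0, 0, 0, 0, 0, 0, 0, 0, 0, 0, 0, 0, 0, 0, 0, 0, 0, 0, 0, 0, 0, 0, 0, 0, 0, 0]
}}

```text
time_s: 13.6
tcp_pos: [0.4495, -0.1335, 0.2246]
eef_rot: [180.0, -0.0, 172.9]
contact_force: [0.7, 0.4, 0.3]
gripper_width: 0.0438
```

Request:
{"name": "carry_out", "arguments": {
  "commands": [0, 0, 0, 0, 0, 0, 0, 0, 0, 0, 0, 0, 0, 0, 0, 0, 0, 0, 0, 0, 0, 0, 0, 0, 0, 0, 0, 0, 0, 0, 0, 0, 0, 0, 0, 0, 0, 0, 0, 0]
}}

```text
time_s: 14.4
tcp_pos: [0.4495, -0.1335, 0.2245]
eef_rot: [-180.0, -0.0, 172.9]
contact_force: [0.1, 0.3, 0.4]
gripper_width: 0.0439
```

Request:
{"name": "carry_out", "arguments": {
  "commands": [0, 0, 0, 0, 0, 0, 0, 0, 0, 0, 0, 0, 0, 0, 0, 0, 0, 0, 0, 0, 0, 0, 0, 0, 0, 0, 0, 0, 0, 0, 0, 0, 0, 0, 0, 0, 0, 0, 0, 0]
}}

```text
time_s: 15.2
tcp_pos: [0.4496, -0.1335, 0.2246]
eef_rot: [180.0, 0.0, 172.9]
contact_force: [-0.6, -0.5, 0.1]
gripper_width: 0.0436
```

Request:
{"name": "carry_out", "arguments": {
  "commands": [0, 0, 0, 0, 0, 0, 0, 0, 0, 0, 0, 0, 0, 0, 0, 0, 0, 0, 0, 0, 0, 0, 0, 0, 0, 0, 0, 0, 0, 0, 0, 0, 0, 0, 0, 0, 0, 0, 0, 0]
}}

```text
time_s: 16.0
tcp_pos: [0.4495, -0.1335, 0.2246]
eef_rot: [180.0, 0.0, 172.9]
contact_force: [0.0, 0.7, 0.3]
gripper_width: 0.044
```

Request:
{"name": "carry_out", "arguments": {
  "commands": [0, 0, 0, 0, 0, 0, 0, 0, 0, 0, 0, 0, 0, 0, 0, 0, 0, 0, 0, 0, 0, 0, 0, 0, 0, 0, 0, 0, 0, 0, 0, 0, 0, 0, 0, 0, 0, 0, 0, 0]
}}

```text
time_s: 16.8
tcp_pos: [0.4495, -0.1335, 0.2245]
eef_rot: [-180.0, -0.0, 172.9]
contact_force: [0.1, 0.6, 1.1]
gripper_width: 0.0438
```

Request:
{"name": "carry_out", "arguments": {
  "commands": [0, 0, 0, 0, 0, 0, 0, 0, 0, 0, 0, 0, 0, 0, 0, 0, 0, 0, 0, 0, 0, 0, 0, 0, 0, 0, 0, 0, 0, 0, 0, 0, 0, 0, 0, 0, 0, 0, 0, 0]
}}

```text
time_s: 17.6
tcp_pos: [0.4495, -0.1335, 0.2246]
eef_rot: [180.0, -0.0, 172.9]
contact_force: [0.2, 0.3, -1.1]
gripper_width: 0.0438
```

Request:
{"name": "carry_out", "arguments": {
  "commands": [0, 0, 0, 0, 0, 0, 0, 0, 0, 0, 0, 0, 0, 0, 0, 0, 0, 0, 0, 0, 0, 0, 0, 0, 0, 0, 0, 0, 0, 0, 0, 0, 0, 0, 0, 0, 0, 0, 0, 0]
}}

```text
time_s: 18.4
tcp_pos: [0.4495, -0.1335, 0.2246]
eef_rot: [-180.0, 0.0, 172.9]
contact_force: [-0.8, -0.2, -0.1]
gripper_width: 0.0439
```

Request:
{"name": "carry_out", "arguments": {
  "commands": [0, 0, 0, 0, 0, 0, 0, 0, 0, 0, 0, 0, 0, 0, 0, 0, 0, 0, 0, 0, 0, 0, 0, 0, 0, 0, 0, 0, 0, 0, 0, 0, 0, 0, 0, 0, 0, 0, 0, 0]
}}

```text
time_s: 19.2
tcp_pos: [0.4495, -0.1335, 0.2245]
eef_rot: [-180.0, -0.0, 172.9]
contact_force: [0.2, 0.4, -0.1]
gripper_width: 0.0438
```

Request:
{"name": "carry_out", "arguments": {
  "commands": [0, 0, 0, 0, 0, 0, 0, 0, 0, 0, 0, 0, 0, 0, 0, 0, 0, 0, 0, 0, 0, 0, 0, 0, 0, 0, 0, 0, 0, 0, 0, 0, 0, 0, 0, 0, 0, 0, 0, 0]
}}

```text
time_s: 20.0
tcp_pos: [0.4495, -0.1335, 0.2245]
eef_rot: [-180.0, -0.0, 172.9]
contact_force: [0.3, -0.0, 0.3]
gripper_width: 0.0438
```

Request:
{"name": "carry_out", "arguments": {
  "commands": [0, 0, 0, 0, 0, 0, 0, 0, 0, 0, 0, 0, 0, 0, 0, 0, 0, 0, 0, 0, 0, 0, 0, 0, 0, 0, 0, 0, 0, 0, 0, 0, 0, 0, 0, 0, 0, 0, 0, 0]
}}

```text
time_s: 20.8
tcp_pos: [0.4495, -0.1335, 0.2246]
eef_rot: [-180.0, -0.0, 172.9]
contact_force: [-0.7, 0.1, 0.5]
gripper_width: 0.0436
```

```bash
python3 look.py s4
```

```text
scene amber [252, 109, 16, 29, 364] [260.2 123.3]
scene amber [253, 199, 20, 38, 481] [261.9 219. ]
scene amber [313, 199, 18, 33, 435] [322.1 216.8]
scene amber [289, 225, 22, 41, 640] [299.  247.3]
scene amber [404, 239, 107, 58, 492] [456.3 264.9]
scene amber [0, 247, 67, 40, 744] [ 31.  265.8]
top blue [451, 166, 35, 22, 293] [473.9 177. ] [ 0.7581 -0.3144  0.05  ] [ 0.7378 -0.289   0.13  ]
top blue [153, 284, 19, 14, 176] [162.4 290.5] [0.5209 0.3052 0.05  ] [0.5221 0.2743 0.13  ]
top blue [183, 289, 17, 14, 169] [191.5 295.5] [0.5119 0.246  0.05  ] [0.5139 0.2206 0.13  ]
top blue [209, 291, 16, 15, 159] [216.9 298.2] [0.5076 0.1951 0.05  ] [0.51   0.1743 0.13  ]
top amber [361, 239, 29, 27, 594] [375.3 251.6] [ 0.6059 -0.1189  0.04  ]
top amber [449, 255, 40, 28, 750] [468.  268.2] [ 0.5754 -0.3034  0.04  ]
top amber [119, 319, 153, 30, 1358] [194.2 332.2] [0.439  0.2407 0.04  ]
```

Request:
{"name": "carry_out", "arguments": {
  "commands": [0.02, 1, 0, 0, 0, 0.02, 1, 0, 0, 0, 0.02, 1, 0, 0, 0, 0.02, 1, 0, 0, 0, 0.02, 1, 0, 0, 0, 0.02, 1, 0, 0, 0, 0.02, 1, 0, 0, 0, 0.02, 1, 0, 0, 0]
}}

```text
time_s: 21.7
tcp_pos: [0.4557, 0.1882, 0.2248]
eef_rot: [180.0, 0.0, 172.9]
contact_force: [1.8, -0.6, 0.4]
gripper_width: 0.0434
```

Request:
{"name": "carry_out", "arguments": {
  "commands": [0.02, 1, -0.3, 0, 0, 0, 0.06, -0.7, 0, 0, 0, 0, -0.9, 0, 0, 0, 0, -0.8, 0, 0, 0, 0, -0.27, 0, 0, 0, 0, 0, 0, 0]
}}

```text
time_s: 22.3
tcp_pos: [0.4562, 0.2283, 0.1046]
eef_rot: [-179.8, -0.1, 172.9]
contact_force: [-1.1, 0.1, 0.2]
gripper_width: 0.0436
```

Request:
{"name": "carry_out", "arguments": {
  "commands": [0, 0, 0, 0, 1, 0, 0, 0, 0, 1, 0, 0, 0, 0, 1, 0, 0, 0, 0, 1, 0, 0, 0, 0, 1, 0, 0, 0, 0, 1, 0, 0, 0, 0, 1],
  "grip_force": 15
}}

```text
time_s: 23.0
tcp_pos: [0.4572, 0.2288, 0.107]
eef_rot: [180.0, 0.1, 172.9]
contact_force: [-0.5, -2.6, 6.9]
gripper_width: 0.0221
```

Request:
{"name": "carry_out", "arguments": {
  "commands": [0, 0, 0.35, 0, 1, 0, 0, 0.35, 0, 1, 0.1, -0.01, 0.68, 0, 1, 0.19, -0.02, 0.66, 0, 1, 0, 0, 0, 0, 1]
}}

```text
time_s: 23.5
tcp_pos: [0.4685, 0.2273, 0.19]
eef_rot: [180.0, 0.0, 172.9]
contact_force: [-3.9, -1.2, 2.2]
gripper_width: 0.0216
```

Request:
{"name": "carry_out", "arguments": {
  "commands": [0.28, -0.04, 0.63, 0, 1, 0.36, -0.05, 0.58, 0, 1, 0.44, -0.06, 0.53, 0, 1, 0.51, -0.06, 0.46, 0, 1, 0.57, -0.07, 0.38, 0, 1, 0.62, -0.08, 0.3, 0, 1, 0.65, -0.08, 0.21, 0, 1, 0, 0, 0, 0, 1]
}}

```text
time_s: 24.3
tcp_pos: [0.6079, 0.21, 0.3124]
eef_rot: [180.0, 0.1, 172.8]
contact_force: [-1.4, 0.9, 6.0]
gripper_width: 0.0216
```

Knob still held; same as before.

Request:
{"name": "carry_out", "arguments": {
  "commands": [0.67, -0.08, 0.12, 0, 1, 0, 0, 0, 0, 0, 0, 0, 0, 0, 0, 0, 0, 1, 0, 0, 0, 0, 1, 0, 0, -0.8, -0.07, 0.1, 0, 0, -0.8, -0.07, 0, 0, 0]
}}

```text
time_s: 25.0
tcp_pos: [0.5677, 0.2015, 0.4008]
eef_rot: [179.9, 0.1, 172.9]
contact_force: [-1.6, -0.6, 0.2]
gripper_width: 0.044
```

Request:
{"name": "carry_out", "arguments": {
  "commands": [-0.8, -0.07, 0, 0, 0, -0.8, -0.07, 0, 0, 0, 0, 0, -1, 0, 0, 0, 0, -1, 0, 0, 0, 0, -1, 0, 0, 0, 0, -1, 0, 0, 0, 0, -1, 0, 0, 0, 0, 0, 0, 0]
}}

```text
time_s: 25.8
tcp_pos: [0.5007, 0.1938, 0.195]
eef_rot: [-179.7, -0.4, 172.9]
contact_force: [-1.6, -0.1, 0.9]
gripper_width: 0.0437
```

Request:
{"name": "carry_out", "arguments": {
  "commands": [0, 0, -0.5, 0, 0, 0, 0, 0, 0, 0, 0, 0, 0, 0, 0]
}}

```text
time_s: 26.1
tcp_pos: [0.5048, 0.1961, 0.1816]
eef_rot: [180.0, 0.1, 172.9]
contact_force: [1.5, 0.5, -0.4]
gripper_width: 0.0439
```

Request:
{"name": "carry_out", "arguments": {
  "commands": [0.03, -0.02, -1, 0, 0, 0, 0, -1, 0, 0, 0, 0, -0.6, 0, 0, 0, 0, -0.22, 0, 0, 0, 0, 0, 0, 0, 0, 0, 0, 0, 0]
}}

```text
time_s: 26.7
tcp_pos: [0.5066, 0.1957, 0.0688]
eef_rot: [179.9, 0.1, 172.9]
contact_force: [-0.1, -0.2, 0.4]
gripper_width: 0.0439
```

Request:
{"name": "carry_out", "arguments": {
  "commands": [0, 0, 0, 0, 1, 0, 0, 0, 0, 1, 0, 0, 0, 0, 1, 0, 0, 0, 0, 1, 0, 0, 0, 0, 1, 0, 0, 0, 0, 1, 0, 0, 0, 0, 1],
  "grip_force": 12
}}

```text
time_s: 27.4
tcp_pos: [0.5058, 0.1951, 0.0675]
eef_rot: [180.0, 0.0, 172.9]
contact_force: [-2.3, 0.3, 5.9]
gripper_width: 0.0196
```

Request:
{"name": "carry_out", "arguments": {
  "commands": [0, 0, 0.5, 0, 1, 0, 0, 1, 0, 1, 0, 0, 1, 0, 1, 0, 0, 1, 0, 1, 0, 0, 0.5, 0, 1, 0, 0, 0, 0, 1]
}}

```text
time_s: 28.0
tcp_pos: [0.5069, 0.1957, 0.2305]
eef_rot: [179.8, 0.3, 172.9]
contact_force: [-0.4, 1.1, -1.5]
gripper_width: 0.0194
```

Request:
{"name": "carry_out", "arguments": {
  "commands": [-0.1, -1, 0, 0, 1, -0.1, -1, 0, 0, 1, 0, -1, 0, 0, 1, 0, -1, 0, 0, 1, 0, -1, 0, 0, 1, 0.1, -1, 0, 0, 1, 0.8, -1, 0, 0, 1, 0.8, -0.9, 0, 0, 1]
}}

```text
time_s: 28.8
tcp_pos: [0.5647, -0.122, 0.2266]
eef_rot: [180.0, -0.0, 172.9]
contact_force: [1.7, 1.6, 0.9]
gripper_width: 0.0193
```

Request:
{"name": "carry_out", "arguments": {
  "commands": [0.8, 0, 0, 0, 1, 0.5, 0, 0, 0, 1, 0, 0, 0, 0, 1, 0, 0, 0, 0, 1]
}}

```text
time_s: 29.2
tcp_pos: [0.6161, -0.1202, 0.2252]
eef_rot: [-180.0, -0.2, 172.9]
contact_force: [-1.0, -0.5, -0.3]
gripper_width: 0.0198
```

```bash
python3 flasks.py w5; sed -i 's/tz,/tz,/;s/off=.0307/off=float(sys.argv[5])/' meas.py; python3 meas.py w5 $(python3 -c "from plant import telemetry as t;print(t.get_state()['tcp_pos'][2])") .605 -.120 .0245
```

```text
[ 0.61612752 -0.12020351  0.22521824] [-1.79985248e+02 -1.61541412e-01  1.72857781e+02]
A [276.8 225.9]
B [ 29.9 216.6]
C [154.4 -54.3]
flange (array([ 0.61459619, -0.12071729]), np.float64(0.016905353366978057), 67)
mouth (array([ 0.60491891, -0.12298679]), np.float64(0.016882497639066373), 26, array([ 293,  201,   52,   51, 1879], dtype=int32), ((604.87646484375, -122.99864196777344), 17.05196189880371))
```

View pics/w5.png

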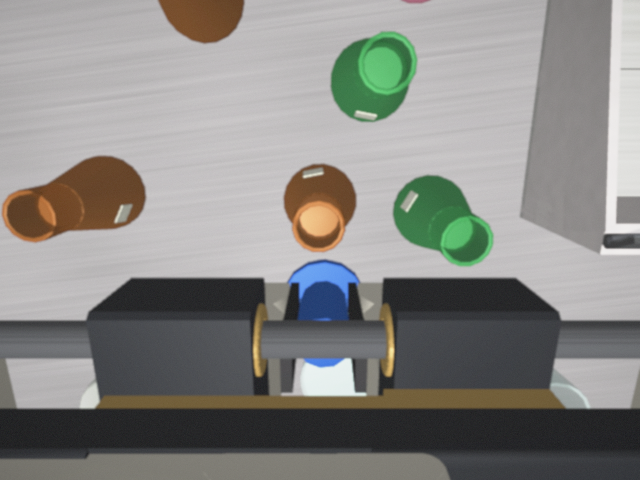

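Request:
{"name": "carry_out", "arguments": {
  "commands": [-0.25, -0.05, -0.3, 0, 1, 0, 0, -0.5, 0, 1, 0, 0, -0.5, 0, 1, 0, 0, 0, 0, 1, 0, 0, 0, 0, 1]
}}

```text
time_s: 29.75
tcp_pos: [0.6064, -0.122, 0.1756]
eef_rot: [-180.0, -0.0, 172.9]
contact_force: [0.7, -0.4, 1.4]
gripper_width: 0.0192
```

Request:
{"name": "carry_out", "arguments": {
  "commands": [0, 0, -0.2, 0, 1, 0, 0, -0.2, 0, 1, 0, 0, -0.2, 0, 1, 0, 0, -0.1, 0, 1, 0, 0, 0, 0, 1]
}}

```text
time_s: 30.25
tcp_pos: [0.6063, -0.1222, 0.146]
eef_rot: [-180.0, -0.1, 172.9]
contact_force: [0.2, 0.1, -0.2]
gripper_width: 0.0199
```

Request:
{"name": "carry_out", "arguments": {
  "commands": [0, 0, -0.1, 0, 1, 0, 0, -0.1, 0, 1, 0, 0, 0, 0, 1, 0, 0, 0, 0, 1]
}}

```text
time_s: 30.65
tcp_pos: [0.6067, -0.1222, 0.1389]
eef_rot: [-180.0, -0.0, 172.9]
contact_force: [-0.4, 0.2, -0.8]
gripper_width: 0.0196
```

Request:
{"name": "carry_out", "arguments": {
  "commands": [0, 0, -0.07, 0, 1, 0, 0, 0, 0, 1, 0, 0, 0, 0, 1]
}}

```text
time_s: 30.95
tcp_pos: [0.6073, -0.1222, 0.1371]
eef_rot: [-180.0, 0.1, 172.9]
contact_force: [-1.0, 0.3, 5.1]
gripper_width: 0.02
```

Request:
{"name": "carry_out", "arguments": {
  "commands": [0, 0, -0.03, 0, 1, 0, 0, 0, 0, 1]
}}

```text
time_s: 31.15
tcp_pos: [0.6079, -0.1224, 0.137]
eef_rot: [-180.0, 0.2, 172.9]
contact_force: [-2.4, 0.8, 11.5]
gripper_width: 0.0197
```

Request:
{"name": "carry_out", "arguments": {
  "commands": [0, 0, 0, 0, 0.3, 0, 0, 0, 0, 0.2, 0, 0, 0, 0, 0.2, 0, 0, 0.5, 0, 0, 0, 0, 1, 0, 0, -0.5, -0.3, 0.7, 0, 0, -1, -0.3, 0, 0, 0, -1, -0.3, 0, 0, 0]
}}

```text
time_s: 31.95
tcp_pos: [0.5061, -0.1583, 0.2232]
eef_rot: [180.0, 0.0, 172.9]
contact_force: [-0.3, 0.3, -0.7]
gripper_width: 0.0434
```

Request:
{"name": "carry_out", "arguments": {
  "commands": [-1, 0, 0, 0, 0, -0.3, 0, 0, 0, 0, 0, 0, 0, 0, 0, 0, 0, 0, 0, 0, 0, 0, 0, 0, 0, 0, 0, 0, 0, 0, 0, 0, 0, 0, 0, 0, 0, 0, 0, 0]
}}

```text
time_s: 32.75
tcp_pos: [0.4551, -0.1581, 0.2226]
eef_rot: [-180.0, -0.0, 172.9]
contact_force: [0.3, -0.9, 0.2]
gripper_width: 0.044
```

```bash
python3 look.py s5
```

```text
scene amber [252, 109, 16, 29, 365] [260.1 123.4]
scene amber [395, 171, 126, 57, 1169] [457.  199.3]
scene amber [253, 199, 20, 38, 479] [261.9 218.9]
scene amber [313, 199, 18, 33, 434] [322.1 216.7]
scene amber [289, 230, 22, 36, 574] [299.1 249.6]
scene amber [0, 247, 67, 40, 750] [ 31.6 265.6]
top blue [452, 166, 34, 22, 288] [474.1 177.2] [ 0.7578 -0.3147  0.05  ] [ 0.7374 -0.2893  0.13  ]
top blue [371, 239, 19, 18, 269] [380.1 247.7] [ 0.613  -0.1275  0.05  ] [ 0.6058 -0.1191  0.13  ]
top blue [183, 288, 17, 16, 184] [191.6 295.6] [0.5117 0.2459 0.05  ] [0.5137 0.2204 0.13  ]
top amber [361, 239, 28, 27, 269] [370.5 255. ] [ 0.5989 -0.1094  0.04  ]
top amber [449, 255, 40, 28, 750] [468.1 268.3] [ 0.5753 -0.3036  0.04  ]
top amber [153, 274, 19, 25, 323] [162.5 283.8] [0.5342 0.3094 0.04  ]
top amber [60, 291, 199, 37, 1957] [158.5 309. ] [0.4836 0.3149 0.04  ]
```

View pics/s5.png

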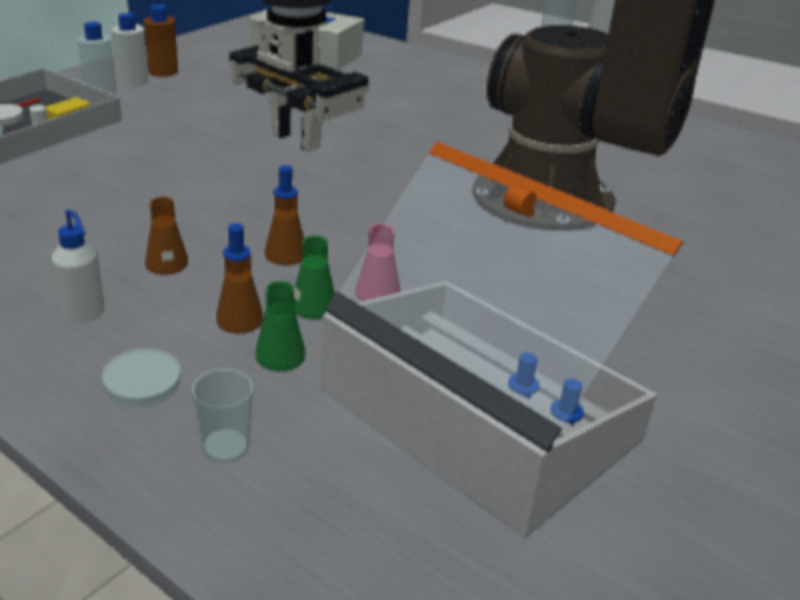

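Both stoppers are seated straight (first at image ~(285,190), second at ~(237,245)); the last open flask is at ~(163,235). Wait for the flap to close.

Request:
{"name": "carry_out", "arguments": {
  "commands": [0, 0, 0, 0, 0, 0, 0, 0, 0, 0, 0, 0, 0, 0, 0, 0, 0, 0, 0, 0, 0, 0, 0, 0, 0, 0, 0, 0, 0, 0, 0, 0, 0, 0, 0, 0, 0, 0, 0, 0]
}}

```text
time_s: 33.65
tcp_pos: [0.4548, -0.1581, 0.2229]
eef_rot: [180.0, -0.0, 172.9]
contact_force: [0.2, 0.4, -0.7]
gripper_width: 0.0439
```

Request:
{"name": "carry_out", "arguments": {
  "commands": [0, 0, 0, 0, 0, 0, 0, 0, 0, 0, 0, 0, 0, 0, 0, 0, 0, 0, 0, 0, 0, 0, 0, 0, 0, 0, 0, 0, 0, 0, 0, 0, 0, 0, 0, 0, 0, 0, 0, 0]
}}

```text
time_s: 34.45
tcp_pos: [0.4548, -0.1581, 0.223]
eef_rot: [180.0, 0.0, 172.9]
contact_force: [0.3, -0.3, -0.4]
gripper_width: 0.0436
```

Request:
{"name": "carry_out", "arguments": {
  "commands": [0, 0, 0, 0, 0, 0, 0, 0, 0, 0, 0, 0, 0, 0, 0, 0, 0, 0, 0, 0, 0, 0, 0, 0, 0, 0, 0, 0, 0, 0, 0, 0, 0, 0, 0, 0, 0, 0, 0, 0]
}}

```text
time_s: 35.25
tcp_pos: [0.4548, -0.1582, 0.223]
eef_rot: [-180.0, 0.0, 172.9]
contact_force: [0.7, 0.2, 0.1]
gripper_width: 0.0437
```

Request:
{"name": "carry_out", "arguments": {
  "commands": [0, 0, 0, 0, 0, 0, 0, 0, 0, 0, 0, 0, 0, 0, 0, 0, 0, 0, 0, 0, 0, 0, 0, 0, 0, 0, 0, 0, 0, 0, 0, 0, 0, 0, 0, 0, 0, 0, 0, 0]
}}

```text
time_s: 36.05
tcp_pos: [0.4547, -0.1582, 0.2229]
eef_rot: [180.0, -0.0, 172.9]
contact_force: [-0.3, -0.6, 0.1]
gripper_width: 0.0441
```

Request:
{"name": "carry_out", "arguments": {
  "commands": [0, 0, 0, 0, 0, 0, 0, 0, 0, 0, 0, 0, 0, 0, 0, 0, 0, 0, 0, 0, 0, 0, 0, 0, 0, 0, 0, 0, 0, 0, 0, 0, 0, 0, 0, 0, 0, 0, 0, 0]
}}

```text
time_s: 36.85
tcp_pos: [0.4548, -0.1581, 0.223]
eef_rot: [180.0, -0.0, 172.9]
contact_force: [-0.5, 1.1, 0.5]
gripper_width: 0.0439
```

Request:
{"name": "carry_out", "arguments": {
  "commands": [0, 0, 0, 0, 0, 0, 0, 0, 0, 0, 0, 0, 0, 0, 0, 0, 0, 0, 0, 0, 0, 0, 0, 0, 0, 0, 0, 0, 0, 0, 0, 0, 0, 0, 0, 0, 0, 0, 0, 0]
}}

```text
time_s: 37.65
tcp_pos: [0.4548, -0.1581, 0.223]
eef_rot: [180.0, 0.0, 172.9]
contact_force: [0.0, -1.3, -0.5]
gripper_width: 0.0435
```

Request:
{"name": "carry_out", "arguments": {
  "commands": [0, 0, 0, 0, 0, 0, 0, 0, 0, 0, 0, 0, 0, 0, 0, 0, 0, 0, 0, 0, 0, 0, 0, 0, 0, 0, 0, 0, 0, 0, 0, 0, 0, 0, 0, 0, 0, 0, 0, 0]
}}

```text
time_s: 38.45
tcp_pos: [0.4548, -0.1581, 0.223]
eef_rot: [180.0, 0.0, 172.9]
contact_force: [0.2, -0.8, 0.0]
gripper_width: 0.0436
```

Request:
{"name": "carry_out", "arguments": {
  "commands": [0, 0, 0, 0, 0, 0, 0, 0, 0, 0, 0, 0, 0, 0, 0, 0, 0, 0, 0, 0, 0, 0, 0, 0, 0, 0, 0, 0, 0, 0, 0, 0, 0, 0, 0, 0, 0, 0, 0, 0]
}}

```text
time_s: 39.25
tcp_pos: [0.4548, -0.1582, 0.223]
eef_rot: [-180.0, 0.0, 172.9]
contact_force: [-0.1, -0.1, 0.6]
gripper_width: 0.0438
```

Request:
{"name": "carry_out", "arguments": {
  "commands": [0, 0, 0, 0, 0, 0, 0, 0, 0, 0, 0, 0, 0, 0, 0, 0, 0, 0, 0, 0, 0, 0, 0, 0, 0, 0, 0, 0, 0, 0, 0, 0, 0, 0, 0, 0, 0, 0, 0, 0]
}}

```text
time_s: 40.05
tcp_pos: [0.4548, -0.1581, 0.223]
eef_rot: [180.0, 0.0, 172.9]
contact_force: [-0.1, -0.4, 0.2]
gripper_width: 0.0437
```

Request:
{"name": "carry_out", "arguments": {
  "commands": [0, 0, 0, 0, 0, 0, 0, 0, 0, 0, 0, 0, 0, 0, 0, 0, 0, 0, 0, 0, 0, 0, 0, 0, 0, 0, 0, 0, 0, 0, 0, 0, 0, 0, 0, 0, 0, 0, 0, 0]
}}

```text
time_s: 40.85
tcp_pos: [0.4548, -0.1581, 0.223]
eef_rot: [-180.0, 0.0, 172.9]
contact_force: [-0.3, 1.0, -0.0]
gripper_width: 0.0439
```

```bash
python3 look.py s6
```

```text
scene amber [252, 109, 16, 29, 368] [260.1 123.4]
scene amber [253, 199, 20, 38, 479] [261.9 219. ]
scene amber [313, 199, 18, 33, 435] [322.1 216.8]
scene amber [289, 230, 22, 36, 572] [299.1 249.6]
scene amber [403, 239, 108, 58, 494] [456.3 264.9]
scene amber [0, 247, 67, 39, 746] [ 31.8 265.5]
top blue [452, 166, 34, 22, 289] [474.2 177.2] [ 0.7577 -0.3149  0.05  ] [ 0.7374 -0.2894  0.13  ]
top blue [371, 239, 19, 19, 271] [380.1 247.9] [ 0.6127 -0.1274  0.05  ] [ 0.6055 -0.119   0.13  ]
top blue [153, 283, 19, 15, 178] [162.4 290.4] [0.5211 0.3051 0.05  ] [0.5222 0.2743 0.13  ]
top blue [183, 289, 17, 14, 165] [191.4 295.6] [0.5117 0.2462 0.05  ] [0.5137 0.2208 0.13  ]
top amber [361, 239, 29, 27, 271] [370.6 255.1] [ 0.5987 -0.1097  0.04  ]
top amber [449, 255, 40, 28, 752] [468.1 268.2] [ 0.5754 -0.3035  0.04  ]
top amber [119, 319, 152, 26, 1288] [190.2 331.4] [0.4403 0.2487 0.04  ]
```

Request:
{"name": "carry_out", "arguments": {
  "commands": [0, 1, 0, 0, 0, 0, 1, 0, 0, 0, 0, 1, 0, 0, 0, 0, 1, 0, 0, 0, 0, 1, 0, 0, 0, 0, 1, 0, 0, 0, 0, 1, 0, 0, 0, 0, 1, 0, 0, 0]
}}

```text
time_s: 41.75
tcp_pos: [0.4545, 0.1636, 0.2232]
eef_rot: [180.0, 0.0, 172.9]
contact_force: [0.6, 0.2, 0.1]
gripper_width: 0.0432
```

Request:
{"name": "carry_out", "arguments": {
  "commands": [0.04, 1, -0.3, 0, 0, 0, 0.67, -0.6, 0, 0, 0, 0, -0.9, 0, 0, 0, 0, -0.8, 0, 0, 0, 0, -0.3, 0, 0, 0, 0, 0, 0, 0]
}}

```text
time_s: 42.35
tcp_pos: [0.4557, 0.2279, 0.1056]
eef_rot: [-179.8, -0.1, 172.9]
contact_force: [0.2, 0.0, 0.2]
gripper_width: 0.0436
```

Request:
{"name": "carry_out", "arguments": {
  "commands": [0, 0, 0, 0, 1, 0, 0, 0, 0, 1, 0, 0, 0, 0, 1, 0, 0, 0, 0, 1, 0, 0, 0, 0, 1, 0, 0, 0, 0, 1, 0, 0, 0, 0, 1],
  "grip_force": 15
}}

```text
time_s: 43.05
tcp_pos: [0.4569, 0.2288, 0.1082]
eef_rot: [179.9, 0.1, 172.9]
contact_force: [0.2, -1.8, 7.6]
gripper_width: 0.0219
```

Request:
{"name": "carry_out", "arguments": {
  "commands": [0, 0, 0.35, 0, 1, 0, 0, 0.35, 0, 1, 0.1, -0.01, 0.68, 0, 1, 0.19, -0.02, 0.66, 0, 1, 0, 0, 0, 0, 1]
}}

```text
time_s: 43.55
tcp_pos: [0.4683, 0.2274, 0.1912]
eef_rot: [179.9, 0.0, 172.9]
contact_force: [-4.7, -0.1, 1.5]
gripper_width: 0.0219
```

Request:
{"name": "carry_out", "arguments": {
  "commands": [0.28, -0.04, 0.63, 0, 1, 0.36, -0.05, 0.58, 0, 1, 0.44, -0.06, 0.53, 0, 1, 0.51, -0.06, 0.46, 0, 1, 0.57, -0.07, 0.38, 0, 1, 0.62, -0.08, 0.3, 0, 1, 0.65, -0.08, 0.21, 0, 1, 0, 0, 0, 0, 1]
}}

```text
time_s: 44.35
tcp_pos: [0.6076, 0.21, 0.3136]
eef_rot: [179.9, 0.1, 172.8]
contact_force: [-1.7, 1.9, 7.4]
gripper_width: 0.0216
```

Request:
{"name": "carry_out", "arguments": {
  "commands": [0.67, -0.08, 0.12, 0, 1, 0, 0, 0, 0, 0, 0, 0, 0, 0, 0, 0, 0, 1, 0, 0, 0, 0, 1, 0, 0, -0.77, 0.25, 0.1, 0, 0, -0.77, 0.25, 0, 0, 0]
}}

```text
time_s: 45.05
tcp_pos: [0.5698, 0.2268, 0.4022]
eef_rot: [179.9, 0.1, 172.8]
contact_force: [-0.1, 0.5, -0.9]
gripper_width: 0.0438
```

Request:
{"name": "carry_out", "arguments": {
  "commands": [-0.77, 0.25, 0, 0, 0, -0.77, 0.25, 0, 0, 0, 0, 0, -1, 0, 0, 0, 0, -1, 0, 0, 0, 0, -1, 0, 0, 0, 0, -1, 0, 0, 0, 0, -1, 0, 0, 0, 0, 0, 0, 0]
}}

```text
time_s: 45.85
tcp_pos: [0.5053, 0.2445, 0.196]
eef_rot: [-179.6, -0.4, 172.9]
contact_force: [-0.3, 0.1, 0.4]
gripper_width: 0.0433
```

Request:
{"name": "carry_out", "arguments": {
  "commands": [0, 0, -0.5, 0, 0, 0, 0, 0, 0, 0, 0, 0, 0, 0, 0]
}}

```text
time_s: 46.15
tcp_pos: [0.5092, 0.247, 0.1828]
eef_rot: [180.0, 0.1, 172.9]
contact_force: [-0.1, -0.4, 0.8]
gripper_width: 0.0441
```

Request:
{"name": "carry_out", "arguments": {
  "commands": [0.07, -0.01, -1, 0, 0, 0, 0, -1, 0, 0, 0, 0, -0.6, 0, 0, 0, 0, -0.25, 0, 0, 0, 0, 0, 0, 0, 0, 0, 0, 0, 0]
}}

```text
time_s: 46.75
tcp_pos: [0.5126, 0.2471, 0.0688]
eef_rot: [179.9, 0.1, 172.9]
contact_force: [0.3, -0.0, 0.2]
gripper_width: 0.044
```

Request:
{"name": "carry_out", "arguments": {
  "commands": [0, 0, 0, 0, 1, 0, 0, 0, 0, 1, 0, 0, 0, 0, 1, 0, 0, 0, 0, 1, 0, 0, 0, 0, 1, 0, 0, 0, 0, 1, 0, 0, 0, 0, 1],
  "grip_force": 12
}}

```text
time_s: 47.45
tcp_pos: [0.5119, 0.2465, 0.0675]
eef_rot: [180.0, 0.0, 172.9]
contact_force: [-1.2, -0.6, 6.5]
gripper_width: 0.0196
```

Request:
{"name": "carry_out", "arguments": {
  "commands": [0, 0, 0.5, 0, 1, 0, 0, 1, 0, 1, 0, 0, 1, 0, 1, 0, 0, 1, 0, 1, 0, 0, 0.5, 0, 1, 0, 0, 0, 0, 1]
}}

```text
time_s: 48.05
tcp_pos: [0.5129, 0.2472, 0.2306]
eef_rot: [179.8, 0.2, 172.9]
contact_force: [0.5, 0.6, -0.7]
gripper_width: 0.0196
```

Request:
{"name": "carry_out", "arguments": {
  "commands": [-0.1, -1, 0, 0, 1, -0.1, -1, 0, 0, 1, 0, -1, 0, 0, 1, 0, -1, 0, 0, 1, 0, -1, 0, 0, 1, 0, -1, 0, 0, 1, 0, -1, 0, 0, 1, 0.1, -1, 0, 0, 1]
}}

```text
time_s: 48.85
tcp_pos: [0.5065, -0.0753, 0.2261]
eef_rot: [-180.0, -0.1, 172.9]
contact_force: [1.6, -0.1, -0.2]
gripper_width: 0.0197
```

Request:
{"name": "carry_out", "arguments": {
  "commands": [0.4, -1, 0, 0, 1, 0.4, -1, 0, 0, 1, 0.4, -1, 0, 0, 1, 0.4, -1, 0, 0, 1, 0.3, -1, 0, 0, 1, 0, -0.75, 0, 0, 1, 0, 0, 0, 0, 1, 0, 0, 0, 0, 1]
}}

```text
time_s: 49.65
tcp_pos: [0.5828, -0.3043, 0.2252]
eef_rot: [180.0, -0.1, 172.8]
contact_force: [0.4, 0.1, -0.7]
gripper_width: 0.0196
```

```bash
python3 flasks.py w6; python3 meas.py w6 $(python3 -c "from plant import telemetry as t;print(t.get_state()['tcp_pos'][2])") .572 -.304 .0245
```

```text
[ 0.58280993 -0.30433693  0.22515839] [ 1.79966557e+02 -1.46026641e-01  1.72776525e+02]
A [563.6 241.1]
B [320.7 232.4]
C [494.9 -32.9]
flange (array([ 0.57962617, -0.30468153]), np.float64(0.01703193208752694), 75)
mouth (array([ 0.57501632, -0.30645684]), np.float64(0.016850265004313414), 27, array([ 294,  206,   52,   50, 1813], dtype=int32), ((575.0311889648438, -306.3703918457031), 17.1259822845459))
```

View pics/w6.png

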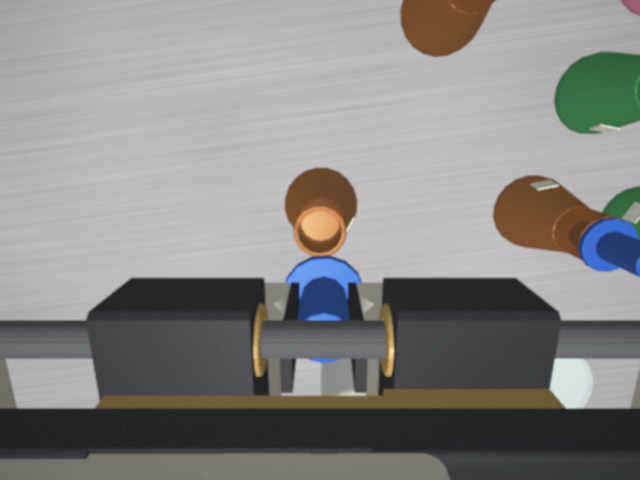

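Request:
{"name": "carry_out", "arguments": {
  "commands": [-0.13, -0.05, -0.3, 0, 1, 0, 0, -0.5, 0, 1, 0, 0, -0.5, 0, 1, 0, 0, 0, 0, 1, 0, 0, 0, 0, 1]
}}

```text
time_s: 50.2
tcp_pos: [0.5781, -0.3051, 0.1749]
eef_rot: [-180.0, -0.0, 173.0]
contact_force: [0.1, -0.0, 0.9]
gripper_width: 0.0199
```

Request:
{"name": "carry_out", "arguments": {
  "commands": [0, 0, -0.2, 0, 1, 0, 0, -0.2, 0, 1, 0, 0, -0.2, 0, 1, 0, 0, -0.1, 0, 1, 0, 0, 0, 0, 1]
}}

```text
time_s: 50.7
tcp_pos: [0.5779, -0.3057, 0.146]
eef_rot: [180.0, -0.1, 172.9]
contact_force: [-0.4, -0.8, 0.2]
gripper_width: 0.0197
```

Request:
{"name": "carry_out", "arguments": {
  "commands": [0, 0, -0.1, 0, 1, 0, 0, -0.1, 0, 1, 0, 0, -0.07, 0, 1, 0, 0, 0, 0, 1, 0, 0, 0, 0, 1]
}}

```text
time_s: 51.2
tcp_pos: [0.5788, -0.306, 0.1372]
eef_rot: [-180.0, 0.1, 172.9]
contact_force: [-1.4, 1.1, 5.9]
gripper_width: 0.0196
```

Request:
{"name": "carry_out", "arguments": {
  "commands": [0, 0, -0.02, 0, 1, 0, 0, 0, 0, 1]
}}

```text
time_s: 51.4
tcp_pos: [0.5791, -0.3061, 0.1372]
eef_rot: [-179.9, 0.1, 172.9]
contact_force: [-1.9, 2.4, 9.8]
gripper_width: 0.0198
```

Seated. Release, back off, and wait for the flap to shut.

Request:
{"name": "carry_out", "arguments": {
  "commands": [0, 0, 0, 0, 0.3, 0, 0, 0, 0, 0.2, 0, 0, 0, 0, 0.2, 0, 0, 0.5, 0, 0, 0, 0, 1, 0, 0, -0.5, 0, 0.7, 0, 0, -1, -0.5, 0, 0, 0, -1, -0.5, 0, 0, 0]
}}

```text
time_s: 52.2
tcp_pos: [0.478, -0.3457, 0.224]
eef_rot: [-180.0, 0.1, 173.0]
contact_force: [-0.6, -0.7, -0.6]
gripper_width: 0.0438
```

Request:
{"name": "carry_out", "arguments": {
  "commands": [-1, -1, 0, 0, 0, -0.5, -1, 0, 0, 0, 0, 0, 0, 0, 0, 0, 0, 0, 0, 0, 0, 0, 0, 0, 0, 0, 0, 0, 0, 0, 0, 0, 0, 0, 0, 0, 0, 0, 0, 0]
}}

```text
time_s: 53.0
tcp_pos: [0.4236, -0.4205, 0.2233]
eef_rot: [180.0, 0.0, 173.0]
contact_force: [-0.3, 0.7, 0.1]
gripper_width: 0.0439
```

Request:
{"name": "carry_out", "arguments": {
  "commands": [0, 0, 0, 0, 0, 0, 0, 0, 0, 0, 0, 0, 0, 0, 0, 0, 0, 0, 0, 0, 0, 0, 0, 0, 0, 0, 0, 0, 0, 0, 0, 0, 0, 0, 0, 0, 0, 0, 0, 0]
}}

```text
time_s: 53.8
tcp_pos: [0.423, -0.4211, 0.2234]
eef_rot: [-180.0, 0.0, 172.9]
contact_force: [-0.5, 0.9, -0.2]
gripper_width: 0.044
```

Request:
{"name": "carry_out", "arguments": {
  "commands": [0, 0, 0, 0, 0, 0, 0, 0, 0, 0, 0, 0, 0, 0, 0, 0, 0, 0, 0, 0, 0, 0, 0, 0, 0, 0, 0, 0, 0, 0, 0, 0, 0, 0, 0, 0, 0, 0, 0, 0]
}}

```text
time_s: 54.6
tcp_pos: [0.423, -0.4211, 0.2234]
eef_rot: [180.0, 0.0, 172.9]
contact_force: [-0.1, 0.8, -0.1]
gripper_width: 0.0443
```

Request:
{"name": "carry_out", "arguments": {
  "commands": [0, 0, 0, 0, 0, 0, 0, 0, 0, 0, 0, 0, 0, 0, 0, 0, 0, 0, 0, 0, 0, 0, 0, 0, 0, 0, 0, 0, 0, 0, 0, 0, 0, 0, 0, 0, 0, 0, 0, 0]
}}

```text
time_s: 55.4
tcp_pos: [0.423, -0.4211, 0.2234]
eef_rot: [180.0, -0.0, 172.9]
contact_force: [-0.2, -0.1, -0.5]
gripper_width: 0.044
```

Request:
{"name": "carry_out", "arguments": {
  "commands": [0, 0, 0, 0, 0, 0, 0, 0, 0, 0, 0, 0, 0, 0, 0, 0, 0, 0, 0, 0, 0, 0, 0, 0, 0, 0, 0, 0, 0, 0, 0, 0, 0, 0, 0, 0, 0, 0, 0, 0]
}}

```text
time_s: 56.2
tcp_pos: [0.423, -0.4211, 0.2234]
eef_rot: [180.0, 0.0, 172.9]
contact_force: [0.0, 0.3, 0.2]
gripper_width: 0.0435
```

Request:
{"name": "carry_out", "arguments": {
  "commands": [0, 0, 0, 0, 0, 0, 0, 0, 0, 0, 0, 0, 0, 0, 0, 0, 0, 0, 0, 0, 0, 0, 0, 0, 0, 0, 0, 0, 0, 0, 0, 0, 0, 0, 0, 0, 0, 0, 0, 0]
}}

```text
time_s: 57.0
tcp_pos: [0.423, -0.4211, 0.2234]
eef_rot: [-180.0, 0.0, 172.9]
contact_force: [0.2, -0.1, 0.2]
gripper_width: 0.0438
```

Request:
{"name": "carry_out", "arguments": {
  "commands": [0, 0, 0, 0, 0, 0, 0, 0, 0, 0, 0, 0, 0, 0, 0, 0, 0, 0, 0, 0, 0, 0, 0, 0, 0, 0, 0, 0, 0, 0, 0, 0, 0, 0, 0, 0, 0, 0, 0, 0]
}}

```text
time_s: 57.8
tcp_pos: [0.423, -0.4211, 0.2234]
eef_rot: [-180.0, 0.0, 172.9]
contact_force: [1.0, -0.0, 1.0]
gripper_width: 0.0442
```

Request:
{"name": "carry_out", "arguments": {
  "commands": [0, 0, 0, 0, 0, 0, 0, 0, 0, 0, 0, 0, 0, 0, 0, 0, 0, 0, 0, 0, 0, 0, 0, 0, 0, 0, 0, 0, 0, 0, 0, 0, 0, 0, 0, 0, 0, 0, 0, 0]
}}

```text
time_s: 58.6
tcp_pos: [0.423, -0.4211, 0.2234]
eef_rot: [180.0, -0.0, 172.9]
contact_force: [0.8, 0.2, 0.5]
gripper_width: 0.0442
```

Request:
{"name": "carry_out", "arguments": {
  "commands": [0, 0, 0, 0, 0, 0, 0, 0, 0, 0, 0, 0, 0, 0, 0, 0, 0, 0, 0, 0, 0, 0, 0, 0, 0, 0, 0, 0, 0, 0, 0, 0, 0, 0, 0, 0, 0, 0, 0, 0]
}}

```text
time_s: 59.4
tcp_pos: [0.423, -0.4211, 0.2233]
eef_rot: [180.0, -0.0, 172.9]
contact_force: [0.2, 0.6, 0.1]
gripper_width: 0.0437
```

Request:
{"name": "carry_out", "arguments": {
  "commands": [0, 0, 0, 0, 0, 0, 0, 0, 0, 0, 0, 0, 0, 0, 0, 0, 0, 0, 0, 0, 0, 0, 0, 0, 0, 0, 0, 0, 0, 0, 0, 0, 0, 0, 0, 0, 0, 0, 0, 0]
}}

```text
time_s: 60.2
tcp_pos: [0.423, -0.4211, 0.2234]
eef_rot: [-180.0, 0.0, 172.9]
contact_force: [-0.2, -0.2, 0.5]
gripper_width: 0.0438
```

Request:
{"name": "carry_out", "arguments": {
  "commands": [0, 0, 0, 0, 0, 0, 0, 0, 0, 0, 0, 0, 0, 0, 0, 0, 0, 0, 0, 0, 0, 0, 0, 0, 0, 0, 0, 0, 0, 0, 0, 0, 0, 0, 0, 0, 0, 0, 0, 0]
}}

```text
time_s: 61.0
tcp_pos: [0.423, -0.4211, 0.2234]
eef_rot: [-180.0, 0.0, 172.9]
contact_force: [-0.9, -0.6, 0.3]
gripper_width: 0.0436
```

```bash
python3 look.py s7
```

```text
scene amber [313, 199, 18, 33, 435] [322.1 216.8]
scene amber [254, 203, 19, 34, 432] [262.  220.9]
scene amber [289, 230, 22, 36, 570] [299.  249.6]
scene amber [404, 239, 107, 58, 493] [456.4 265. ]
scene amber [0, 247, 67, 39, 739] [ 31.3 265.7]
top blue [451, 166, 35, 22, 291] [473.9 177.1] [ 0.7581 -0.3144  0.05  ] [ 0.7377 -0.289   0.13  ]
top blue [371, 239, 19, 19, 275] [380.1 247.8] [ 0.6127 -0.1275  0.05  ] [ 0.6056 -0.119   0.13  ]
top blue [471, 257, 22, 18, 298] [480.6 265.3] [ 0.5811 -0.3251  0.05  ] [ 0.5768 -0.2987  0.13  ]
top blue [153, 283, 19, 15, 193] [162.5 290.4] [0.521 0.305 0.05 ] [0.5222 0.2741 0.13  ]
top blue [409, 332, 20, 19, 293] [418.5 341.1] [ 0.4316 -0.2031  0.05  ] [ 0.4409 -0.1878  0.13  ]
top amber [361, 239, 29, 27, 276] [370.4 254.9] [ 0.5991 -0.1093  0.04  ]
top amber [450, 255, 27, 28, 467] [462.2 269.5] [ 0.5727 -0.2918  0.04  ]
top amber [119, 319, 153, 30, 1365] [194.3 332.2] [0.439  0.2404 0.04  ]
top amber [395, 321, 28, 28, 416] [405.3 332.5] [ 0.4466 -0.1791  0.04  ]
```

View pics/s7.png

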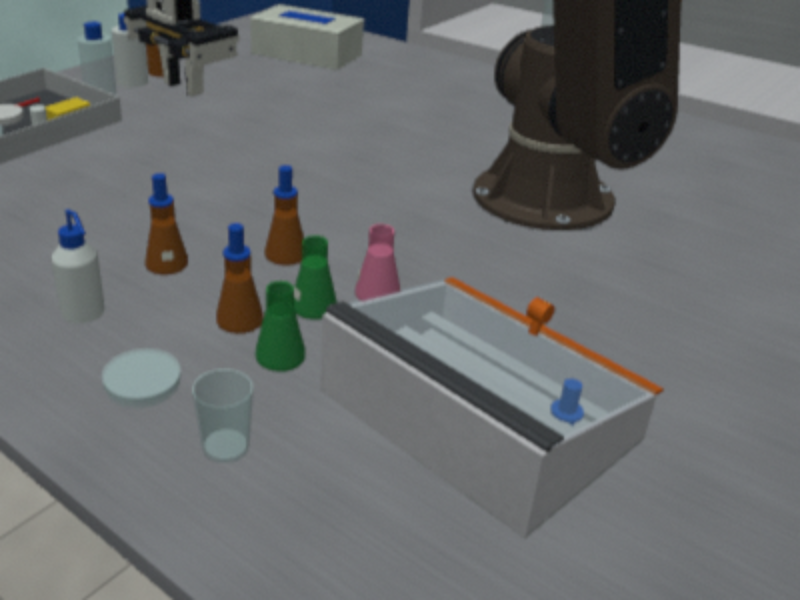

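View pics/s7t.png

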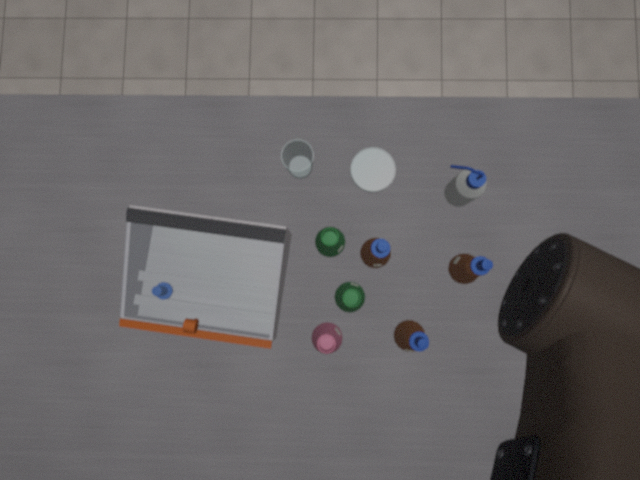

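The scene view shows all three amber flasks stoppered straight, at about (285,215), (162,225) and (237,280). The top view shows the flap's orange edge back at its starting pixels (120–272, 319–349), the spare stopper in the box at (162,290), and the bystanders unmoved.

```bash
python3 -c "from plant import r; print(r.close_job())"
```

```text
the job is handed in; nothing more can be done
None
```

All three amber flasks on the bench are now stoppered. I raised the flap by its knob each time, took a stopper and pressed it in until it met about 8–12 N of upward force. I handed the job in at about 61 s of the 210 s allowed.

One flask was knocked about 3 cm aside during the run. I measured its mouth again from close by before stoppering it.

My last scene and top pictures showed:
- **Flasks:** all three are upright, and their stoppers look straight and fully home.
- **Box:** the flap is shut and the spare stopper is on its rails.
- **Everything else:** the wash bottle, dish, beaker and the green and pink flasks look unmoved, and the arm is clear.

No check failed. The first stopper was gripped about 5 mm off centre between the fingers, so I allowed for that when placing it.

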